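# Unload the soak tank with the hook and lock its lid

## Robot

A 6-joint arm with a two-finger parallel gripper is mounted at the origin on a cart in front of the work surface, level with it; the furniture and walls round the work are solid. World frame = base frame: x ahead of the robot, y to its left, z up, the work surface at z = 0. Lengths are in mm, angles in rad, forces in N, time in s.
With the tool pointing down it reaches from about 350 to 875 mm from the base axis. Payload 4.2 kg.
Tool frame: the origin (TCP) lies at the very end of the fingers, on their centre line; the grasp point (between the pads) lies env.hold_point_z behind it (env.hold_point_z is the distance from the TCP to the grasp point, in mm); z points along the fingers, y is the line along which they close (so a half turn about z gives the same grasp; the last joint's range is limited). The gripper opens to 87 mm and grips with 3 to 60 N. Pads are 19 mm wide; open, the fingers measure 117 mm over their backs; the gripper's body (75 mm by 190 mm) begins 51 mm behind the grasp point.
Start: joints at [-1.014, 0.385, 0.008, 0, -1.194, -0.259], TCP at [183.402, -597.464, 196.35] pointing down, gripper open.
Joint ranges: [-3.14, 3.14], [-1.21, 2.06], [-1.07, 1.41], [-3.16, 2.05], [-2.99, -0.16], [-3.1, 3.1]. Speed limits (rad/s): [2.79, 2.79, 3.14, 3.14, 3.14, 3.14].

## Interface

Orientations are given as a unit quaternion [w, x, y, z].
In Python, from rig import env gives the robot as it stands. The module is installed in compiled form; this text tells all that it offers.
- The arm moves only by the shell command python3 -m creep 'ROWS' [FORCE]. ROWS is text: rows parted by semicolons, each of 7 numbers parted by spaces: the shift along the world's x, y, z in m, then the turn, a rotation vector about the world's x, y, z in degrees, then the gripper's target within -1 to 1 (fully open at 1, half-way at 0, shut at -1). In form: tx ty tz wx wy wz grip; .... A call has 1 to 12 rows; each row shifts and turns the commanded pose from where the row before left it; what a row does not reach is not made up. A row lasts 1/12 s, in which the tool goes at most 41.7 mm and 7.16 degrees, less where a joint would pass 70% of its speed; a pose out of reach is approached as far as the arm can. A call is refused whole if a number of a shift passes 0.0417 or a number of a turn 7.16, either way. A call with a gripper value outside its range is refused whole. The fingers move at their own pace and stop on an object; FORCE is the grip in N (left out, the last holds). Time passes only in rows, so rows that do not move let the fingers close. It gives the time, the measured TCP pose, the force, the opening and the grip force at its end, in the units of the state.
- env.observe(): the state, without advancing time (a new reading comes with each control period).
- env.read_camera(name): name is "scene" or "top"; returns a dict with "img" (420x560x3 uint8, red, green, blue), "intrinsics" (3x3 intrinsics, pixels), "extrinsics" (4x4, takes a point from camera to world coordinates). Camera axes: x right, y down, z forward; pixel columns grow to the right and rows downward; lengths in mm; the calibration is good to about 2 mm. A picture is of the moment at which its call begins. There is no depth.
- env.hand_in(): hands the job in; it is judged then, once.
Trained networks look in a picture, given as the dict that the camera call returned (one of the last four; its "shot" number tells which), for a name from the list of things; names that differ only in an ending like _2 or _b are one class to them, and where a whole thing is asked for, a point or a joint stands for the part that bears it (a point fixed in the world has none). Each returns a list of dicts, best first, with "conf" (0 to 1); they miss things now and then, are a little off and sometimes report something else, mostly with a low value. They report only what shows in the picture. A call takes as long as a camera call. They do not tell look-alikes from the thing itself.
- env.boxes_of(picture, target): "extent" ([centre column, centre row, width, height] in pixels, round what is visible of it).
- env.regions_of(picture, target): "mask" (420x560 bool, what is visible of it) and "extent" ([centre column, centre row, width, height] in pixels, round what is visible of it).
- env.spot_point(picture, target): "location" ([row, column] in pixels: a listed point, or the origin of a listed thing).
The state is a dict: "clock": time; "joint_pos": joint angles; "qd": joint speeds; "effort": joint torques, N m; "ee_pos": TCP position; "orientation": TCP orientation; "contact_force": force on the tool from outside, world axes, zero at the start; "moment": the same for the moment, N m; "opening": opening from 0.0 (shut) to 1.0 (fully open); "finger_force": force on a finger pad.
Only numpy, scipy, OpenCV 4.12 (cv2) and the standard library are available. Lean on these libraries where they do the work, as an engineer would, in place of code of your own. Each camera call takes 0.05 s, during which the arm holds its last target. There are 200 camera calls.

## Task

Unload the drained soak tank: with the long hook, lift every basket that is in it out of its deep well by the bail and stand it upright in the drip tray, touching the baskets only with the hook since they are still caustic. Hang the hook back in its bracket, and once the tank is empty shut the lid fully and clip the spring clamp, lying flat on the lid, round the locking stud so that the lid stays shut. Leave the round tape case, the orange screwdriver and the white case where they are.

Things in the scene. Friction and masses are not known exactly. Their poses are not given: they have to be found in the camera images.
- tank: blue steel soak tank (drained), fixed; origin at the centre of its underside, x to its back, y to its left. Outside 102 (x) x 255 (y) mm, rim 125 mm up, walls and floor 3 mm. Partitions make four wells in a row, centres y = +94.5, +31.5, -31.5, -94.5 mm, each 96 (x) x 60 (y) mm inside, 122 mm deep. Lid hinged at the back; on the front a locking stud (middle) and the hook's bracket (right)
- lid (a joint): lid hinge, rad: 0 = shut flat on the rim, grows as it opens (1.57 upright; starts 1.85 to 2.1, leaning back behind the tank; limit 2.3). Stiff hinge (about 0.35 N m, 4 N at the free edge): the lid stays where it is left. It can be pushed over and down with shut fingers or taken by its front edge
- lid_hinge (a point): middle of the lid's hinge line at the back of the tank, 129 mm up, fixed; the line runs along the tank's y. Tank axes. The lid is a 4 mm plate, 262 mm along y. Shut, its flat upper face is 131 mm above the tank's origin, bare but for two ribs and hinge leaves up to 5 mm high, 60 mm or more left and right of the middle
- lid_edge (a point): middle of the lid's free front edge, 110 mm from the hinge line, moving with the lid; x points to the hinge, z out of the outer face. A round bar 10 mm thick runs along the edge from 28 to 128 mm left and right of this point; in the middle two lugs stick out 29 mm past it and pass left and right of the stud as the lid shuts
- stud (a point): point on the axis of the locking stud, 145 mm above the tank's origin, 64 mm in front of its middle: fixed, upright, round, 16 mm thick, bare from the shut lid's face (131 mm up) to its brass head (22 mm wide, 163 to 172 mm up). Tank axes
- bracket (a point): where the centre of the hook's crossbar lies when hung, in front of the tank near its right end, 155 mm up. Two prongs (6 mm wide) run forward from the tank 26 mm left and right of this point, tops 8 mm below it, with flared lips 10 mm high before and behind the bar, 23 mm apart at the foot. Tank axes; the crossbar lies along y
- picker_grip (a point): centre of the wooden crossbar of the long hook, which hangs in the bracket. Bar 14 mm thick (own x), 80 mm long (own y), 16 mm high. A rod 8 mm thick goes down from its middle; its foot, 6 mm thick, underside 120 mm below this point, runs 20 mm to own +x (axis to axis) and turns up, tip top 13 mm above the foot's underside. Hung, its +x is the tank's +x. 0.12 kg
- basket1: wire dip basket with cleaned parts, starts upright on the floor of well 1 from the tank's left, or is absent (None). 80 (x) x 48 (y) mm; count it as solid up to 28 mm. Origin: centre of its underside. A bail of 5 mm wire arches over the middle across y: flat top 26 mm long, its centre line 58 mm up, legs at y = +-22 mm, open below. 0.18 kg; about 8 (x) and 6 (y) mm of play in the well
- basket2: wire dip basket with cleaned parts, starts upright on the floor of well 2 from the tank's left, or is absent (None). 80 (x) x 48 (y) mm; count it as solid up to 28 mm. Origin: centre of its underside. A bail of 5 mm wire arches over the middle across y: flat top 26 mm long, its centre line 58 mm up, legs at y = +-22 mm, open below. 0.18 kg; about 8 (x) and 6 (y) mm of play in the well
- basket3: wire dip basket with cleaned parts, starts upright on the floor of well 3 from the tank's left, or is absent (None). 80 (x) x 48 (y) mm; count it as solid up to 28 mm. Origin: centre of its underside. A bail of 5 mm wire arches over the middle across y: flat top 26 mm long, its centre line 58 mm up, legs at y = +-22 mm, open below. 0.18 kg; about 8 (x) and 6 (y) mm of play in the well
- basket4: wire dip basket with cleaned parts, starts upright on the floor of well 4 from the tank's left, or is absent (None). 80 (x) x 48 (y) mm; count it as solid up to 28 mm. Origin: centre of its underside. A bail of 5 mm wire arches over the middle across y: flat top 26 mm long, its centre line 58 mm up, legs at y = +-22 mm, open below. 0.18 kg; about 8 (x) and 6 (y) mm of play in the well
- bail1 (a point): middle of the top of basket 1's bail, on the wire's centre line, 58 mm above the basket's underside; basket axes; None if absent
- bail2 (a point): middle of the top of basket 2's bail, on the wire's centre line, 58 mm above the basket's underside; basket axes; None if absent
- bail3 (a point): middle of the top of basket 3's bail, on the wire's centre line, 58 mm above the basket's underside; basket axes; None if absent
- bail4 (a point): middle of the top of basket 4's bail, on the wire's centre line, 58 mm above the basket's underside; basket axes; None if absent
- tray: aluminium drip tray, fixed on the bench, 180 (x) x 270 (y) mm outside, rim 22 mm high, walls and floor 3 mm; origin at the centre of its underside
- clamp: spring clamp, black with orange tips and handle ends, lying flat, 20 mm thick, 128 mm long, 0.1 kg; origin on its upright pivot at the underside, x to the jaws, y to the left lever, z up. The frame is fixed to the left lever, which swings about 0.3 rad when both handles are squeezed to the stop
- clamp_grip (a point): point midway between the resting handles, 10 mm up, 40 mm behind the clamp's pivot; clamp axes. Here they are 52 mm apart over their outer faces, flaring to 68 mm at the ends (66 mm behind the pivot). Squeezed to the stop they are parallel, 26 mm over all, and the jaw tips stand about 34 mm apart; that takes about 10 N on each handle
- clamp_bite (a point): centre of the recess in the clamp's jaws that takes the stud, 45 mm ahead of the pivot and 85 mm ahead of clamp_grip, half-way up; the jaw tips end 62 mm ahead of the pivot. Clamp axes
- clamp_jaw (a joint): opening of the clamp's jaws, rad: 0 = shut (as it lies), 0.6 = handles squeezed to the stop, about 0.18 when clipped round the stud; a spring shuts it
- tape_case: round dark-grey tape case, 72 mm across and 24 mm high, lying on the bench; a bystander to leave where it is; origin at the centre of its underside
- screwdriver: orange screwdriver, 183 mm long, 24 mm thick, lying on the bench; a bystander to leave where it is; origin under its middle
- white_case: white moulded case 82 x 99 x 35 mm lying on the bench; a bystander to leave where it is; origin at the centre of its underside
There are look-alikes about, which are no part of the job. What is shaped like the basket2 but blue or red is not meant.

How it is judged (in metres and radians):
On the way, in this order (a step that is already met when the one before it is completed fails the run):
1. every basket stands upright in the drip tray (x of basket1 in the frame of tray between -0.06 and 0.06 m and y of basket1 in the frame of tray between -0.12 and 0.12 m and z of each of basket1, basket2, basket3, basket4 in the frame of tray below 0.012 m and angle between each of basket1, basket2, basket3, basket4's own z axis and vertical below 0.15 rad and linear speed of each of basket1, basket2, basket3, basket4 below 0.03 m/s and x of basket2 in the frame of tray between -0.06 and 0.06 m and y of basket2 in the frame of tray between -0.12 and 0.12 m and x of basket3 in the frame of tray between -0.06 and 0.06 m and y of basket3 in the frame of tray between -0.12 and 0.12 m and x of basket4 in the frame of tray between -0.06 and 0.06 m and y of basket4 in the frame of tray between -0.12 and 0.12 m), for 0.3 s.
2. then the lid is shut (value of joint lid below 0.05 rad), for 0.3 s.
3. then the clamp is clipped round the stud above the lid (horizontal distance between clamp_bite and stud below 0.012 m and z of clamp_bite in the frame of tank between 0.13 and 0.163 m and value of joint clamp_jaw between 0.07 and 0.35 rad and angle between clamp_bite's own z axis and vertical below 0.3 rad and value of joint lid below 0.05 rad), for 0.3 s.
At the end, for the whole second after the job is handed in: All baskets present stand upright (0.15 rad), still, on the tray floor; lid shut (under 0.05 rad); clamp flat on the lid, its recess within 12 mm of the stud axis and its jaws held open 0.07 to 0.35 rad by the stud; hook upright in its bracket, crossbar within 18 mm of the bracket point (all of step 1 and all of step 3 and distance between picker_grip and bracket below 0.018 m and angle between picker_grip's own z axis and vertical below 0.2 rad and linear speed of clamp below 0.02 m/s); the robot touches nothing.
It fails at once if the fingers touch a basket (contact force between the fingers and basket1 above 2 N or contact force between the fingers and basket2 above 2 N or contact force between the fingers and basket3 above 2 N or contact force between the fingers and basket4 above 2 N).
It fails at once if the tape case, the screwdriver or the white case is shoved aside by more than 5 cm (distance of any of tape_case, screwdriver, white_case from where it was at the start of the episode above 0.05 m).
Of basket1, basket2, basket3, basket4 only 2 to 4 are there at a start; the rules pass over those that are not, and their reading is None.
At some moment in a run one of clamp may be knocked a few centimetres aside while the robot is not near it.
It also fails if it takes over 210 s, if anything falls off the work surface, if the arm or the gripper's body presses on something with over 40 N, if the wrist force passes 120 N, or if a joint passes its speed limit or range.

## Working session

There is one attempt and no reset: what is moved stays moved. The work goes in short steps, Python scripts to look and compute and a shell command to move; the robot and the scene stay as the last step left them, time stands still between calls to the robot, and variables do not carry over. Pictures are saved under pics/ and viewed, at most 14 in all, crops included, and the job is handed in when it is done.

```bash
mkdir -p pics
cat > h.py <<'E'
from rig import env
import numpy as np, cv2
def shot(n,save=None):
    p=env.read_camera(n)
    if save: cv2.imwrite('pics/'+save,p['img'][:,:,::-1])
    return p
def ray(p,rc):
    K=np.array(p['intrinsics']);T=np.array(p['extrinsics'])
    d=np.linalg.inv(K)@[rc[1],rc[0],1]; return T[:3,3],T[:3,:3]@d
def onz(p,rc,z):
    o,d=ray(p,rc); return o+d*(z-o[2])/d[2]
def proj(p,X):
    K=np.array(p['intrinsics']);T=np.array(p['extrinsics'])
    c=T[:3,:3].T@(np.array(X)-T[:3,3]); u=K@c; return u[:2]/u[2]
def tri(ps,rcs):
    A=0;b=0
    for p,rc in zip(ps,rcs):
        o,d=ray(p,rc);d=d/np.linalg.norm(d);M=np.eye(3)-np.outer(d,d);A=A+M;b=b+M@o
    return np.linalg.solve(A,b)
E
python3 - <<'E'
from h import *
np.set_printoptions(precision=1,suppress=True)
s=shot('scene','s0.png');t=shot('top','t0.png')
print(env.hold_point_z, s['extrinsics'],t['extrinsics'])
for n in ['tank','lid_hinge','lid_edge','stud','bracket','picker_grip','bail1','bail2','bail3','bail4','tray','clamp','clamp_grip','clamp_bite','tape_case','screwdriver','white_case']:
    a=env.spot_point(s,n);b=env.spot_point(t,n)
    f=lambda L:[(np.round(x['location']).astype(int).tolist(),round(x['conf'],2)) for x in L[:5]]
    print(n,f(a),f(b), tri([s,t],[a[0]['location'],b[0]['location']]) if a and b else '')
E
```

```text
18.700000000000003 [[  -0.8   -0.3    0.5 -187.2]
 [  -0.6    0.3   -0.7 1166.3]
 [   0.    -0.9   -0.4  751.7]
 [   0.     0.     0.     1. ]] [[   0.    -1.     0.1  386.4]
 [  -1.    -0.     0.    77.6]
 [  -0.    -0.1   -1.  1381.1]
 [   0.     0.     0.     1. ]]
tank [([257, 286], 0.72), ([328, 221], 0.65)] [([213, 279], 0.95)] [540.6  84.6  -2.8]
lid_hinge [([213, 270], 0.64)] [([186, 277], 0.92), ([224, 272], 0.37), ([252, 252], 0.21), ([211, 281], 0.16)] [608.   86.5 127.5]
lid_edge [([180, 261], 0.93)] [([165, 281], 0.68), ([205, 267], 0.47)] [652.6  73.8 218.3]
stud [([219, 299], 0.64)] [([226, 270], 0.56), ([228, 181], 0.25)] [483.7 110.  152.4]
bracket [([206, 330], 0.88)] [([236, 304], 0.62)] [447.7   4.6 163.2]
picker_grip [([206, 326], 0.73), ([254, 283], 0.66)] [([237, 303], 0.64), ([236, 304], 0.41)] [451.3  11.4 163.8]
bail1 [([271, 215], 0.95), ([286, 285], 0.8)] [([251, 212], 0.92), ([208, 250], 0.73), ([207, 269], 0.62), ([213, 304], 0.61), ([193, 203], 0.58)] [469.8 351.4  98.2]
bail2 [([271, 215], 0.95), ([286, 285], 0.8)] [([251, 212], 0.92), ([208, 250], 0.7
[... 282 characters left out ...]
6, 285], 0.8)] [([251, 212], 0.92), ([208, 250], 0.73), ([207, 269], 0.62), ([213, 304], 0.61), ([193, 203], 0.58)] [469.8 351.4  98.2]
tray [([222, 372], 0.81)] [([240, 396], 0.63)] [ 450.3 -323.1  -15.1]
clamp [([321, 228], 0.72)] [([231, 181], 0.68)] [475.8 425.4  -3.2]
clamp_grip [([328, 222], 0.87), ([208, 325], 0.45)] [([233, 171], 0.81)] [468.3 457.7  -1.1]
clamp_bite [([305, 234], 0.67)] [([225, 195], 0.71)] [498.9 375.    3.6]
tape_case [([281, 307], 0.66), ([220, 300], 0.19)] [([251, 252], 0.93)] [408.3 175.    9.4]
screwdriver [([211, 295], 0.57)] [([170, 366], 0.51)] [ 701.9 -219.9   -6.4]
white_case [([309, 175], 0.7)] [([186, 170], 0.88), ([209, 269], 0.67)] [629.2 466.3  -7.4]
```

View pics/s0.png

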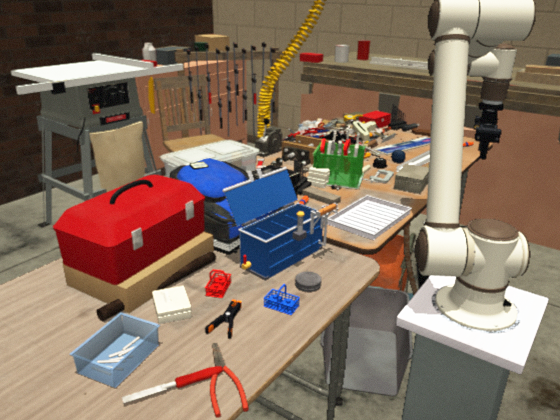

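View pics/t0.png

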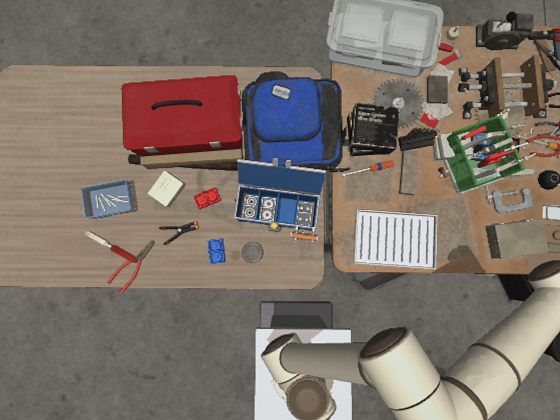

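The scene view shows the tank at about (285,240), the tray at (370,217) and the clamp at (226,318). In the top view wells 1, 2 and 4 look filled (cols 250, 268, 304) and well 3 empty. The blue basket at (216,250) and the red one at (207,197), both on the bench, are look-alikes, so I'll confirm with a crop.

Run:
```python
import cv2,numpy as np
t=cv2.imread('pics/t0.png')[150:270,150:335];s=cv2.imread('pics/s0.png')[160:345,200:425]
a=cv2.resize(t,None,fx=4.3,fy=4.3,interpolation=cv2.INTER_CUBIC)
cv2.imwrite('pics/t0c.png',a)
cv2.imwrite('pics/s0c.png',cv2.resize(s,None,fx=3.2,fy=3.2,interpolation=cv2.INTER_CUBIC))
from h import *
np.set_printoptions(precision=1,suppress=True)
t=shot('top');s=shot('scene')
# tank rim corners in top view hypothesized at z=125 ; clamp, tray corners
for n,rc in dict(rimFL=(222,236),rimFR=(228,319)).items(): print(n,onz(t,rc,125))
for n,z in [('bail1',61),('stud',145),('bracket',155),('tray',0),('clamp_grip',10),('clamp_bite',10),('clamp',0),('tape_case',0)]:
    print(n,[onz(t,x['location'],z) for x in env.spot_point(t,n)])
for r in env.regions_of(t,'tray')[:2]:
    m=r['mask'].astype(np.uint8);c=max(cv2.findContours(m,0,1)[0],key=cv2.contourArea)
    b=cv2.boxPoints(cv2.minAreaRect(c)); print('tray',r['conf'],b,[onz(t,(p[1],p[0]),22) for p in b])
for r in env.regions_of(t,'tank')[:2]:
    print('tank',r['conf'],r['extent'])
print(env.observe()['orientation'])
```

```text
rimFL [496.5 218.9 125. ]
rimFR [480.1 -42.9 125. ]
bail1 [array([537.9,   6.3,  61. ]), array([406. , 305.9,  61. ]), array([589.4, 337.6,  61. ]), array([550.7, 187.2,  61. ]), array([562.3, 124. ,  61. ])]
stud [array([490.9, 102. , 145. ]), array([524.6,   3.7, 145. ]), array([ 443.2, -276.3,  145. ]), array([682. ,  75.4, 145. ]), array([545.9, 173.5, 145. ])]
bracket [array([455. ,   5.4, 155. ]), array([594.3,  92.4, 155. ])]
tray [array([ 445.3, -312.2,    0. ]), array([478.9, 421. ,   0. ])]
clamp_grip [array([467.8, 463.2,  10. ])]
clamp_bite [array([495.6, 374.7,  10. ]), array([546.6,   3.6,  10. ])]
clamp [array([467.1, 428.2,   0. ]), array([ 698.8, -233.7,    0. ])]
tape_case [array([419.6, 169.3,   0. ])]
tray 0.6 [[352.  264.3]
 [355.3 208.4]
 [439.1 213.3]
 [435.9 269.1]] [array([ 366.3, -163.7,   22. ]), array([ 556., -177.,   22.]), array([ 542.1, -462.8,   22. ]), array([ 353.1, -444.8,   22. ])]
tank 0.91 [280.9, 199.8, 86.9, 72.3]
[-0.  -0.1  1.   0. ]
```

View pics/t0c.png

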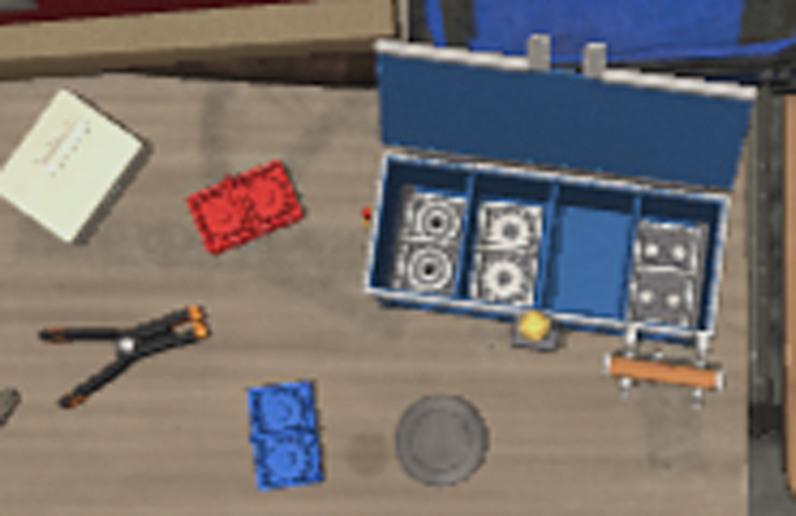

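View pics/s0c.png

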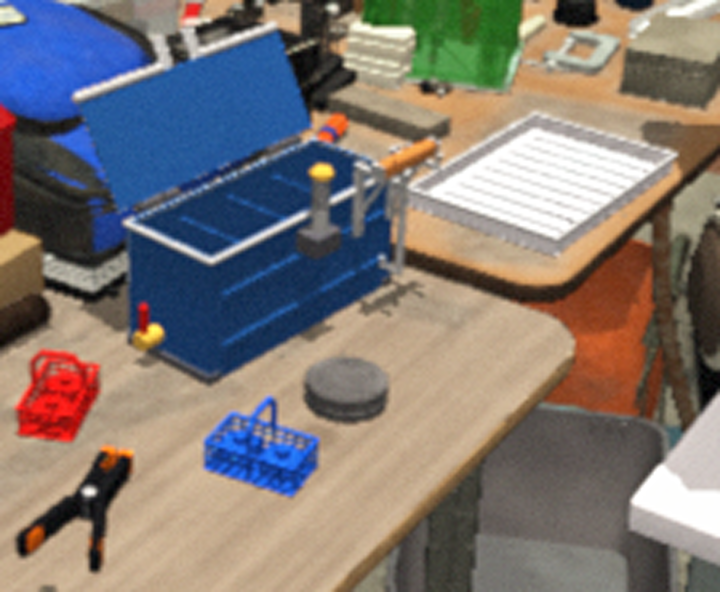

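Confirmed: steel baskets stand in wells 1, 2 and 4 (crop cols 430, 508, 665), and well 3 is empty. Red (crop 245,207) and blue (crop 285,435) are on the bench and are the wrong colour. Next I'll fit the tank pose.

```bash
cat > fit.py <<'E'
from h import *
from scipy.optimize import least_squares
np.set_printoptions(precision=2,suppress=True)
t=shot('top');s=shot('scene')
tp=lambda u,v:(u/4.3+150-.4,v/4.3+150-.4); sp=lambda u,v:(u/3.2+200-.3,v/3.2+160-.3)
obs=[(t,tp(368,292),(-51,127.5,125)),(t,tp(387,151),(51,127.5,125)),(t,tp(730,195),(51,-127.5,125)),(t,tp(713,338),(-51,-127.5,125)),
(t,tp(535,325),(-64,0,172)),(s,sp(213,262),(-51,127.5,125)),(s,sp(127,222),(51,127.5,125)),(s,sp(321,172),(-64,0,170))]
def w(q,X):
    c,d=np.cos(q[2]),np.sin(q[2]);return [q[0]+c*X[0]-d*X[1],q[1]+d*X[0]+c*X[1],X[2]]
def res(q): return np.concatenate([proj(p,w(q,X))-o for p,o,X in obs])
r=least_squares(res,[540,88,-.1],x_scale=[10,10,.05],loss='soft_l1');q=r.x
print('tank',q[:2],np.degrees(q[2]),res(q).reshape(-1,2))
# tank-frame readings
def tf(P):
    c,d=np.cos(q[2]),np.sin(q[2]);x,y=P[0]-q[0],P[1]-q[1];return np.array([c*x+d*y,-d*x+c*y])
rc=lambda uv:(uv[1],uv[0])
print('bar top', [tf(onz(t,rc(tp(*c)),163)) for c in [(608,363),(720,380)]])
P=tri([t,s],[rc(tp(664,371)),rc(sp(409,157))]);print('bar3d',P,tf(P))
for uv in [(430,243),(508,252),(665,272)]:
    print('basket rim centre', tf(onz(t,rc(tp(*uv)),25)))
print('lid edge',[tf(onz(t,rc(tp(*c)),232)) for c in [(375,45),(755,93)]])
from scipy.spatial.transform import Rotation as R
o=env.observe();w_,x,y,z=o['orientation'];M=R.from_quat([x,y,z,w_]).as_matrix();print(M,'tooly yaw',np.degrees(np.arctan2(M[1,1],M[0,1])))
for r in env.regions_of(t,'tray')[:1]:
    m=r['mask']; cv2.imwrite('pics/mask.png',m.astype(np.uint8)*255)
for x in env.spot_point(t,'bail2')[:8]: print('bail',x['conf'],tf(onz(t,x['location'],61)))
E
python3 fit.py
```

```text
tank [547.73  90.41] -6.8097350061596815 [[-0.38 -0.46]
 [-0.28  0.79]
 [-0.65  0.64]
 [-0.47 -0.84]
 [-0.   -0.12]
 [-0.13 -1.87]
 [ 0.45 -1.17]
 [ 0.76 -1.84]]
bar top [array([-83.8 , -54.65]), array([ -85.57, -134.75])]
bar3d [452.05   5.22 154.09] [-84.91 -95.93]
basket rim centre [ 1.32 95.22]
basket rim centre [ 2.1  32.67]
basket rim centre [  2.17 -93.1 ]
lid edge [array([107.41, 131.88]), array([ 107.24, -129.71])]
[[-0.96 -0.29 -0.  ]
 [-0.29  0.96 -0.  ]
 [ 0.    0.   -1.  ]] tooly yaw 107.06596928231048
bail 0.84 [ 5.48 34.79]
bail 0.79 [-162.94  186.38]
bail 0.71 [ -3.38 -80.08]
bail 0.68 [-63.02   7.31]
bail 0.64 [ 15.51 258.  ]
```

```bash
python3 -m creep '0.015 0.0335 0.009 0 0 3.67 0.15;0.015 0.0335 0.009 0 0 3.67 0.15;0.015 0.0335 0.009 0 0 3.67 0.15;0.015 0.0335 0.009 0 0 3.67 0.15;0.015 0.0335 0.009 0 0 3.67 0.15;0.015 0.0335 0.009 0 0 3.67 0.15;0.015 0.0335 0.009 0 0 3.67 0.15;0.015 0.0335 0.009 0 0 3.67 0.15;0.015 0.0335 0.009 0 0 3.67 0.15;0.015 0.0335 0.009 0 0 3.67 0.15;0.015 0.0335 0 0 0 3.67 0.15;0.015 0.0335 0 0 0 3.67 0.15'
python3 -m creep '0.015 0.0335 0 0 0 3.67 0.15;0.015 0.0335 0 0 0 3.67 0.15;0.015 0.0335 0 0 0 3.67 0.15;0.015 0.0335 0 0 0 3.67 0.15;0.015 0.0335 0 0 0 3.67 0.15;0.014 0.0335 0 0 0 3.67 0.15;0 0 -0.02 0 0 0 0.15;0 0 -0.02 0 0 0 0.15;0 0 -0.01 0 0 0 0.15;0 0 0 0 0 0 0.15;0 0 0 0 0 0 0.15'
cat > look.py <<'E'
from h import *
import sys
from scipy.spatial.transform import Rotation as R
np.set_printoptions(precision=1,suppress=True)
TK=(547.7,90.4,np.radians(-6.81))
def tf(P):
    c,d=np.cos(TK[2]),np.sin(TK[2]);x,y=P[0]-TK[0],P[1]-TK[1];return np.array([c*x+d*y,-d*x+c*y,P[2]])
def inv(X):
    c,d=np.cos(TK[2]),np.sin(TK[2]);return np.array([TK[0]+c*X[0]-d*X[1],TK[1]+d*X[0]+c*X[1]])
o=env.observe();w_,x,y,z=o['orientation'];M=R.from_quat([x,y,z,w_]).as_matrix()
print(round(o['clock'],1),'tcp',o['ee_pos'],'tank',tf(o['ee_pos']),'yaw',np.degrees(np.arctan2(M[1,1],M[0,1])),'zax',M[:,2],'F',o['contact_force'],'j',o['joint_pos'],'op',o['opening'])
E
python3 look.py
```

```text
clock: 3.6
ee_pos: [364.0, -193.8, 287.4]
orientation: [0.001, -0.51, 0.86, -0.001]
contact_force: [1.1, 1.1, 0.3]
opening: 0.576
finger_force: 0.0
clock: 4.52
ee_pos: [452.5, 5.1, 236.7]
orientation: [-0.0, -0.663, 0.748, -0.0]
contact_force: [0.3, -1.1, 0.9]
opening: 0.578
finger_force: 0.0
4.5 tcp [452.5   5.1 236.7] tank [-84.4 -96.  236.7] yaw 173.1085347745558 zax [ 0. -0. -1.] F [ 0.3 -1.1  0.9] j [ 0.4  0.1 -0.3  0.  -1.2 -0.5] op 0.5777297247306501
```

```bash
cat > crop.py <<'E'
from h import *
import sys
# usage: name tu tv su sv half
n,tu,tv,su,sv,h=sys.argv[1],*map(int,sys.argv[2:7])
out=[]
for c,u,v in (('top',tu,tv),('scene',su,sv)):
    u=min(max(u,h),560-h);v=min(max(v,h),420-h)
    im=shot(c)['img'][v-h:v+h,u-h:u+h,::-1];out.append(cv2.resize(im,(395,395),interpolation=cv2.INTER_CUBIC))
cv2.imwrite('pics/'+n,np.hstack(out))
E
python3 crop.py a1.png 300 230 325 215 45
```

```text
(no output)
```

View pics/a1.png

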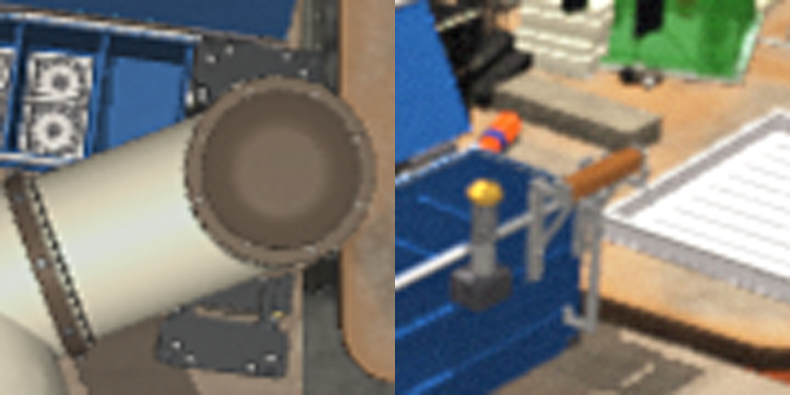

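The crossbar still hangs in the bracket (scene half: 605,172). The arm hides it from above, and the gripper body's long side runs along tank x. Descending to grip.

```bash
python3 -m creep '0 0.0005 -0.02 0 0 0 0.15;0 0.0005 -0.02 0 0 0 0.15;0 0 -0.02 0 0 0 0.15;0 0 -0.02 0 0 0 0.15;0 0 -0.015 0 0 0 0.15;0 0 -0.006 0 0 0 0.15;0 0 0 0 0 0 0.15;0 0 0 0 0 0 0.15'
python3 -m creep '0 0 0 0 0 0 -1;0 0 0 0 0 0 -1;0 0 0 0 0 0 -1;0 0 0 0 0 0 -1;0 0 0 0 0 0 -1;0 0 0 0 0 0 -1;0 0 0 0 0 0 -1;0 0 0 0 0 0 -1' 50; python3 look.py
```

```text
clock: 5.28
ee_pos: [453.4, 6.5, 136.5]
orientation: [0.001, -0.663, 0.748, -0.001]
contact_force: [0.5, 1.0, 0.1]
opening: 0.57
finger_force: 0.0
clock: 5.95
ee_pos: [452.4, 6.6, 135.4]
orientation: [-0.0, -0.663, 0.748, 0.0]
contact_force: [-0.5, 0.7, 1.5]
opening: 0.128
finger_force: 50.0
6.0 tcp [452.4   6.6 135.4] tank [-84.7 -94.6 135.4] yaw 173.12324091971666 zax [-0. -0. -1.] F [-0.5  0.7  1.5] j [ 0.4  0.1 -0.5 -0.  -0.9 -0.5] op 0.1279113823435727
```

```bash
python3 -m creep '0 0 0.01 0 0 0 -1;0 0 0.015 0 0 0 -1;0 0 0.015 0 0 0 -1;0 0 0.02 0 0 0 -1;0 0 0.02 0 0 0 -1;0 0 0.02 0 0 0 -1;0 0 0.02 0 0 0 -1;0 0 0.01 0 0 0 -1;0 0 0 0 0 0 -1'
python3 -m creep '0.015 -0.0015 0 0 0 0 -1;0.018 -0.0018 0 0 0 0 -1;0.0184 -0.0018 0 0 0 0 -1;0 0 0 0 0 0 -1;0 0 0 0 0 0 -1'
python3 look.py; python3 crop.py a2.png 290 220 315 215 45
```

```text
clock: 6.7
ee_pos: [453.6, 6.8, 267.3]
orientation: [0.002, -0.663, 0.748, -0.001]
contact_force: [0.2, 1.3, -1.7]
opening: 0.127
finger_force: 50.0
clock: 7.12
ee_pos: [503.3, 1.3, 263.0]
orientation: [-0.002, -0.663, 0.749, 0.001]
contact_force: [-0.9, 0.4, -1.1]
opening: 0.13
finger_force: 50.0
7.1 tcp [503.3   1.3 263. ] tank [-33.6 -93.7 263. ] yaw 173.06975035090196 zax [-0. -0. -1.] F [-0.9  0.4 -1.1] j [ 0.3  0.1 -0.2 -0.  -1.3 -0.4] op 0.12994454033467628
```

View pics/a2.png

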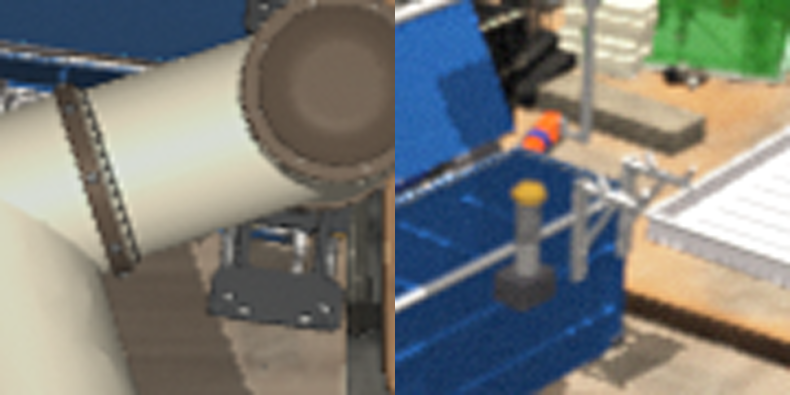

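The hook is held (rod at crop 588,70) and is over well 4. Lowering it beside the bail.

```bash
python3 -m creep '0 0 -0.02 0 0 0 -1;0 0 -0.02 0 0 0 -1;0 0 -0.02 0 0 0 -1;0 0 -0.015 0 0 0 -1;0 0 -0.012 0 0 0 -1;0 0 -0.012 0 0 0 -1;0 0 -0.012 0 0 0 -1;0 0 -0.012 0 0 0 -1;0 0 0 0 0 0 -1;0 0 0 0 0 0 -1;0 0 0 0 0 0 -1'; python3 look.py
python3 -m creep '0.006 -0.0007 0 0 0 0 -1;0.006 -0.0007 0 0 0 0 -1;0.006 -0.0007 0 0 0 0 -1;0.006 -0.0007 0 0 0 0 -1;0 0 0 0 0 0 -1;0 0 0 0 0 0 -1';python3 look.py
```

```text
clock: 8.13
ee_pos: [504.0, 1.5, 143.2]
orientation: [0.001, -0.664, 0.748, -0.0]
contact_force: [0.6, -0.7, -0.1]
opening: 0.126
finger_force: 50.0
8.1 tcp [504.    1.5 143.2] tank [-32.8 -93.4 143.2] yaw 173.14769367331292 zax [ 0.  0. -1.] F [ 0.6 -0.7 -0.1] j [ 0.3  0.2 -0.4  0.  -1.  -0.4] op 0.12647128129562
clock: 8.63
ee_pos: [528.1, -1.5, 142.1]
orientation: [-0.0, -0.663, 0.748, 0.0]
contact_force: [-0.4, -1.1, -2.3]
opening: 0.125
finger_force: 50.0
8.6 tcp [528.1  -1.5 142.1] tank [ -8.5 -93.5 142.1] yaw 173.090153560036 zax [-0. -0. -1.] F [-0.4 -1.1 -2.3] j [ 0.3  0.3 -0.3 -0.  -1.  -0.4] op 0.12477012065784888
```

```bash
python3 -m creep '0 0 0.01 0 0 0 -1;0 0 0.01 0 0 0 -1;0 0 0.01 0 0 0 -1;0 0 0.01 0 0 0 -1;0 0 0.01 0 0 0 -1;0 0 0.01 0 0 0 -1;0 0 0.01 0 0 0 -1;0 0 0.01 0 0 0 -1;0 0 0.015 0 0 0 -1;0 0 0.015 0 0 0 -1;0 0 0.015 0 0 0 -1;0 0 0.015 0 0 0 -1'; 
python3 -m creep '0 0 0.01 0 0 0 -1;0 0 0.01 0 0 0 -1;0 0 0.01 0 0 0 -1;0 0 0.01 0 0 0 -1;0 0 0.01 0 0 0 -1;0 0 0 0 0 0 -1;0 0 0 0 0 0 -1;0 0 0 0 0 0 -1';python3 look.py;  python3 crop.py a3.png 290 220 315 190 60
```

```text
clock: 9.63
ee_pos: [527.6, -1.4, 283.6]
orientation: [0.0, -0.663, 0.748, 0.0]
contact_force: [-0.3, 0.3, -2.6]
opening: 0.125
finger_force: 50.0
clock: 10.3
ee_pos: [527.5, -1.3, 331.6]
orientation: [-0.0, -0.663, 0.748, 0.001]
contact_force: [-0.9, 0.1, -3.4]
opening: 0.125
finger_force: 50.0
10.3 tcp [527.5  -1.3 331.6] tank [ -9.2 -93.4 331.6] yaw 173.1183786748186 zax [-0.  0. -1.] F [-0.9  0.1 -3.4] j [ 0.3  0.2  0.  -0.  -1.4 -0.4] op 0.1252541710530684
```

View pics/a3.png

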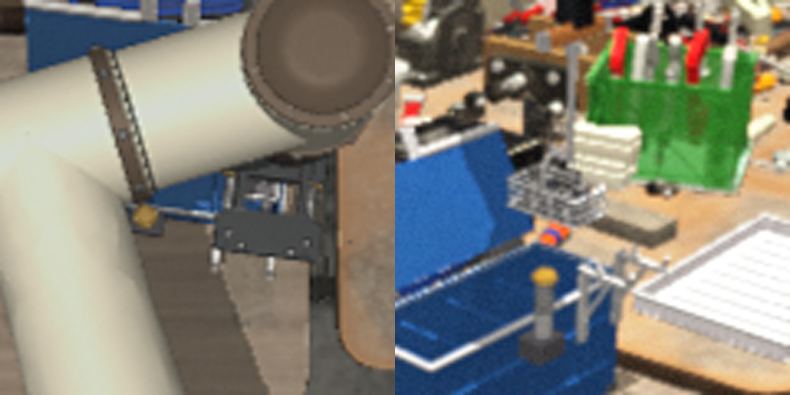

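Basket 4 hangs on the hook (crop 560,195). Carrying it to the far end of the tray.

```bash
python3 -m creep '-0.002 -0.01 0 0 0 0 -1;-0.004 -0.018 0 0 0 0 -1;-0.0055 -0.026 0 0 0 0 -1;-0.0055 -0.026 0 0 0 0 -1;-0.0055 -0.026 0 0 0 0 -1;-0.0055 -0.026 0 0 0 0 -1;-0.0055 -0.026 0 0 0 0 -1;-0.0055 -0.026 0 0 0 0 -1;-0.0055 -0.026 0 0 0 0 -1;-0.0055 -0.026 0 0 0 0 -1;-0.0055 -0.026 0 0 0 0 -1;-0.0055 -0.026 0 0 0 0 -1'
python3 -m creep '-0.0055 -0.026 0 0 0 0 -1;-0.0055 -0.026 0 0 0 0 -1;-0.005 -0.024 0 0 0 0 -1;-0.003 -0.015 0 0 0 0 -1;-0.0015 -0.008 0 0 0 0 -1;0 0 -0.01 0 0 0 -1;0 0 -0.02 0 0 0 -1;0 0 -0.02 0 0 0 -1;0 0 -0.02 0 0 0 -1;0 0 -0.02 0 0 0 -1;0 0 -0.02 0 0 0 -1;0 0 -0.01 0 0 0 -1'
python3 -m creep '0 0 -0.01 0 0 0 -1;0 0 0 0 0 0 -1;0 0 0 0 0 0 -1;0 0 0 0 0 0 -1';python3 look.py;  python3 crop.py a4.png 410 235 370 215 60
```

```text
clock: 11.4
ee_pos: [465.7, -291.2, 332.1]
orientation: [-0.0, -0.663, 0.748, 0.0]
contact_force: [0.5, -0.1, -3.3]
opening: 0.129
finger_force: 50.0
clock: 12.4
ee_pos: [444.9, -386.2, 208.8]
orientation: [-0.0, -0.664, 0.748, 0.003]
contact_force: [0.1, -0.2, -3.9]
opening: 0.124
finger_force: 50.0
clock: 12.73
ee_pos: [447.1, -388.7, 203.6]
orientation: [0.0, -0.664, 0.748, -0.001]
contact_force: [-0.4, 0.1, -3.4]
opening: 0.127
finger_force: 50.0
12.7 tcp [ 447.1 -388.7  203.6] tank [ -43.1 -487.6  203.6] yaw 173.15375289143685 zax [ 0. -0. -1.] F [-0.4  0.1 -3.4] j [-0.4  0.3 -0.1  0.  -1.2  0.3] op 0.12711093258230843
```

View pics/a4.png

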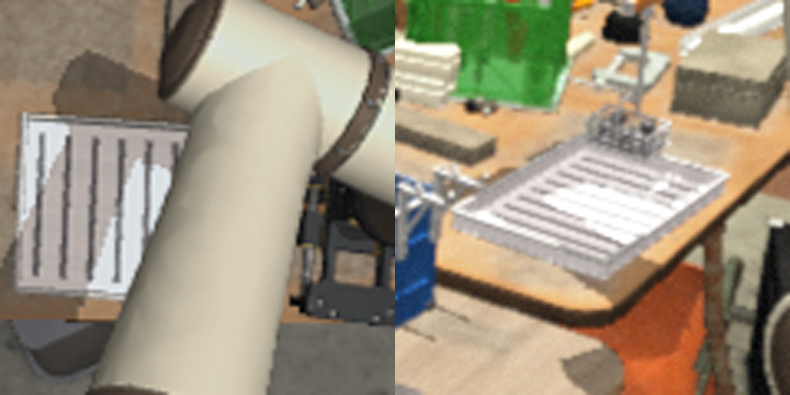

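Run:
```python
from h import *
np.set_printoptions(precision=1,suppress=True)
s=shot('scene');t=shot('top')
cs=[(200+413/3.2,160+188/3.2),(200+538/3.2,160+115/3.2),(200+675/3.2,160+156/3.2),(200+555/3.2,160+248/3.2)]
for c in cs: print(onz(s,(c[1],c[0]),22))
ct=[(356.5,209.5),(438,213.5),(436,269),(354,265)]
for c in ct: print(onz(t,(c[1],c[0]),22))
for a,b in zip([cs[0],cs[1],cs[2],cs[3]],[ct[3],ct[0],ct[1],ct[2]]): print(tri([s,t],[(a[1],a[0]),(b[1],b[0])]))
print(proj(s,(454,-312,0)),proj(s,(455,-389,34)))
```

```text
[ 545.7 -183.5   22. ]
[ 527.8 -448.4   22. ]
[ 351.5 -434.6   22. ]
[ 362.9 -148.9   22. ]
[ 552.4 -181.2   22. ]
[ 541.3 -459.    22. ]
[ 353.6 -445.3   22. ]
[ 364.1 -170.3   22. ]
[ 427.6 -119.1   85.5]
[ 480.3 -184.5  132.5]
[ 466.  -506.5  -25.4]
[ 414.  -457.4 -114.9]
[369.4 218.6] [379.4 202.7]
```

```bash
python3 -m creep '0 0 -0.012 0 0 0 -1;0 0 -0.012 0 0 0 -1;0 0 -0.012 0 0 0 -1;0 0 -0.008 0 0 0 -1;0 0 -0.005 0 0 0 -1;0 0 -0.004 0 0 0 -1;0 0 -0.004 0 0 0 -1;0 0 -0.004 0 0 0 -1;0 0 -0.001 0 0 0 -1;0 0 0 0 0 0 -1;0 0 0 0 0 0 -1'; python3 look.py
python3 -m creep '-0.006 0.0007 0 0 0 0 -1;-0.006 0.0007 0 0 0 0 -1;-0.006 0.0007 0 0 0 0 -1;-0.006 0.0007 0 0 0 0 -1;0 0 0 0 0 0 -1;0 0 0 0 0 0 -1';python3 look.py
```

```text
clock: 13.85
ee_pos: [446.5, -388.5, 140.7]
orientation: [0.0, -0.663, 0.748, -0.0]
contact_force: [0.4, -0.1, -0.8]
opening: 0.125
finger_force: 50.0
13.8 tcp [ 446.5 -388.5  140.7] tank [ -43.7 -487.6  140.7] yaw 173.12986113595232 zax [ 0. -0. -1.] F [ 0.4 -0.1 -0.8] j [-0.4  0.4 -0.2  0.  -1.   0.3] op 0.12536377968633544
clock: 14.35
ee_pos: [421.9, -385.6, 140.7]
orientation: [0.0, -0.663, 0.748, -0.0]
contact_force: [0.0, -0.4, -0.7]
opening: 0.125
finger_force: 50.0
14.3 tcp [ 421.9 -385.6  140.7] tank [ -68.5 -487.6  140.7] yaw 173.10220746104545 zax [ 0. -0. -1.] F [ 0.  -0.4 -0.7] j [-0.5  0.3 -0.2  0.  -1.   0.3] op 0.12528924673212005
```

```bash
python3 -m creep '0 0 0.015 0 0 0 -1;0 0 0.02 0 0 0 -1;0 0 0.025 0 0 0 -1;0 0 0.025 0 0 0 -1;0 0 0.025 0 0 0 -1;0 0 0.025 0 0 0 -1;0 0 0.015 0 0 0 -1;0.003 0.0157 0 0 0 0 -1;0.006 0.032 0 0 0 0 -1;0.006 0.032 0 0 0 0 -1;0.006 0.032 0 0 0 0 -1;0.006 0.032 0 0 0 0 -1'
python3 -m creep '0.006 0.032 0 0 0 0 -1;0.006 0.032 0 0 0 0 -1;0.006 0.032 0 0 0 0 -1;0.006 0.032 0 0 0 0 -1;0.006 0.032 0 0 0 0 -1;0.006 0.032 0 0 0 0 -1;0.006 0.032 0 0 0 0 -1;0.006 0.032 0 0 0 0 -1;0.006 0.032 0 0 0 0 -1;0.006 0.032 0 0 0 0 -1;0.006 0.032 0 0 0 0 -1;0.0038 0.016 0 0 0 0 -1'
python3 -m creep '0 0 -0.01 0 0 0 -1;0 0 -0.01 0 0 0 -1;0 0 0 0 0 0 -1;0 0 0 0 0 0 -1;0 0 0 0 0 0 -1';python3 look.py;  python3 crop.py a5.png 410 235 370 205 60
```

```text
clock: 15.35
ee_pos: [449.4, -240.6, 290.4]
orientation: [0.0, -0.663, 0.748, -0.0]
contact_force: [0.7, -0.8, -1.3]
opening: 0.128
finger_force: 50.0
clock: 16.35
ee_pos: [519.6, 129.3, 290.2]
orientation: [0.0, -0.664, 0.747, 0.0]
contact_force: [-0.4, 0.4, -1.0]
opening: 0.125
finger_force: 50.0
clock: 16.77
ee_pos: [519.1, 125.0, 270.6]
orientation: [-0.0, -0.663, 0.749, -0.0]
contact_force: [0.1, 0.4, -0.5]
opening: 0.125
finger_force: 50.0
16.8 tcp [519.1 125.  270.6] tank [-32.5  30.9 270.6] yaw 173.04296313519063 zax [ 0. -0. -1.] F [ 0.1  0.4 -0.5] j [ 0.5  0.2 -0.1  0.  -1.3 -0.7] op 0.1250794135794313
```

View pics/a5.png

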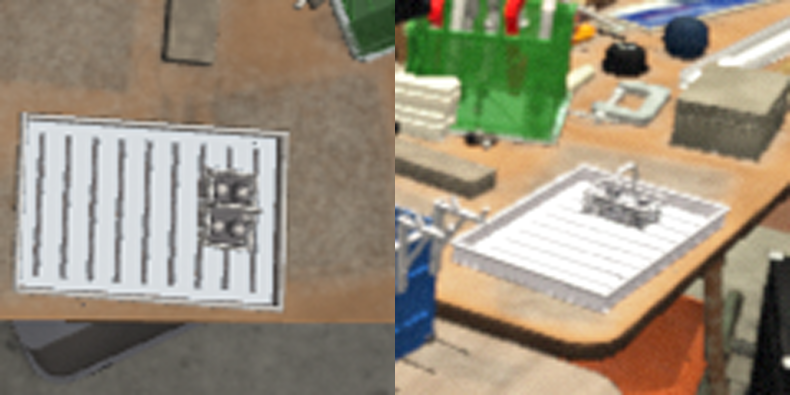

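Basket 4 stands upright in the tray's right part (crop 230,208). Now basket 2.

```bash
python3 -m creep '0 0.001 -0.02 0 0 0 -1;0 0.001 -0.02 0 0 0 -1;0 0 -0.02 0 0 0 -1;0 0 -0.016 0 0 0 -1;0 0 -0.013 0 0 0 -1;0 0 -0.013 0 0 0 -1;0 0 -0.013 0 0 0 -1;0 0 -0.014 0 0 0 -1;0 0 0 0 0 0 -1;0 0 0 0 0 0 -1'; python3 look.py
python3 -m creep '0.006 -0.0007 0 0 0 0 -1;0.006 -0.0007 0 0 0 0 -1;0.006 -0.0007 0 0 0 0 -1;0.006 -0.0007 0 0 0 0 -1;0 0 0 0 0 0 -1;0 0 0 0 0 0 -1';python3 look.py
```

```text
clock: 17.7
ee_pos: [519.2, 127.6, 141.5]
orientation: [-0.0, -0.663, 0.748, -0.0]
contact_force: [-0.7, -0.0, -0.6]
opening: 0.127
finger_force: 50.0
17.7 tcp [519.2 127.6 141.5] tank [-32.8  33.6 141.5] yaw 173.10051871584577 zax [-0. -0. -1.] F [-0.7 -0.  -0.6] j [ 0.5  0.3 -0.3  0.  -1.  -0.7] op 0.12677336193878075
clock: 18.2
ee_pos: [543.5, 125.2, 141.3]
orientation: [-0.0, -0.663, 0.748, 0.0]
contact_force: [0.1, 0.9, -1.2]
opening: 0.128
finger_force: 50.0
18.2 tcp [543.5 125.2 141.3] tank [ -8.3  34.1 141.3] yaw 173.08579014018952 zax [-0.  0. -1.] F [ 0.1  0.9 -1.2] j [ 0.5  0.3 -0.2 -0.  -1.  -0.6] op 0.12829150791947336
```

```bash
python3 -m creep '0 0 0.01 0 0 0 -1;0 0 0.01 0 0 0 -1;0 0 0.01 0 0 0 -1;0 0 0.01 0 0 0 -1;0 0 0.01 0 0 0 -1;0 0 0.01 0 0 0 -1;0 0 0.01 0 0 0 -1;0 0 0.01 0 0 0 -1;0 0 0.015 0 0 0 -1;0 0 0.015 0 0 0 -1;0 0 0.015 0 0 0 -1;0 0 0.015 0 0 0 -1'; 
python3 -m creep '0 0 0.01 0 0 0 -1;0 0 0.01 0 0 0 -1;0 0 0.01 0 0 0 -1;0 0 0.01 0 0 0 -1;0 0 0.01 0 0 0 -1;0 0 0 0 0 0 -1;0 0 0 0 0 0 -1;0 0 0 0 0 0 -1';python3 look.py
python3 - <<'E'
from h import *
s=shot('scene')
for n in ['basket2']:
    for x in env.boxes_of(s,n): print(round(x['conf'],2),np.round(x['extent']))
print('expected hanging basket',proj(s,(551,124,210)), proj(s,(551,124,20)))
E
```

```text
clock: 19.2
ee_pos: [542.9, 125.3, 282.5]
orientation: [-0.0, -0.663, 0.748, 0.0]
contact_force: [0.0, -0.3, -4.4]
opening: 0.126
finger_force: 50.0
clock: 19.87
ee_pos: [542.8, 125.4, 330.6]
orientation: [-0.001, -0.663, 0.748, 0.0]
contact_force: [0.3, -0.5, -3.2]
opening: 0.124
finger_force: 50.0
19.9 tcp [542.8 125.4 330.6] tank [ -9.   34.1 330.6] yaw 173.11887663764404 zax [-0. -0. -1.] F [ 0.3 -0.5 -3.2] j [ 0.5  0.2  0.1 -0.  -1.5 -0.6] op 0.12371152442088605
0.87 [276. 204.  32.  22.]
0.68 [284. 299.  37.  34.]
0.56 [220. 282.  24.  32.]
expected hanging basket [276.23973296 195.74450571] [275.44627902 254.65391278]
```

```bash
python3 -m creep '-0.002 -0.01 0 0 0 0 -1;-0.004 -0.018 0 0 0 0 -1;-0.0055 -0.026 0 0 0 0 -1;-0.0055 -0.026 0 0 0 0 -1;-0.0055 -0.026 0 0 0 0 -1;-0.0055 -0.026 0 0 0 0 -1;-0.0055 -0.026 0 0 0 0 -1;-0.0055 -0.026 0 0 0 0 -1;-0.0055 -0.026 0 0 0 0 -1;-0.0055 -0.026 0 0 0 0 -1;-0.0055 -0.026 0 0 0 0 -1;-0.0055 -0.026 0 0 0 0 -1'
python3 -m creep '-0.0065 -0.026 0 0 0 0 -1;-0.0065 -0.026 0 0 0 0 -1;-0.0065 -0.026 0 0 0 0 -1;-0.0065 -0.026 0 0 0 0 -1;-0.005 -0.022 0 0 0 0 -1;-0.003 -0.015 0 0 0 0 -1;-0.0015 -0.008 0 0 0 0 -1;0 0 -0.01 0 0 0 -1;0 0 -0.02 0 0 0 -1;0 0 -0.02 0 0 0 -1;0 0 -0.02 0 0 0 -1;0 0 -0.02 0 0 0 -1'
python3 -m creep '0 0 -0.02 0 0 0 -1;0 0 -0.01 0 0 0 -1;0 0 -0.01 0 0 0 -1;0 0 0 0 0 0 -1;0 0 0 0 0 0 -1;0 0 0 0 0 0 -1';python3 look.py
```

```text
clock: 20.97
ee_pos: [480.9, -164.4, 331.3]
orientation: [-0.0, -0.663, 0.748, 0.0]
contact_force: [0.7, -0.4, -3.8]
opening: 0.125
finger_force: 50.0
clock: 21.97
ee_pos: [446.2, -310.4, 239.6]
orientation: [0.0, -0.664, 0.748, 0.001]
contact_force: [-0.8, -0.4, -3.3]
opening: 0.127
finger_force: 50.0
clock: 22.47
ee_pos: [447.5, -311.9, 202.6]
orientation: [0.0, -0.664, 0.748, -0.001]
contact_force: [-0.0, 0.3, -3.8]
opening: 0.124
finger_force: 50.0
22.5 tcp [ 447.5 -311.9  202.6] tank [ -51.8 -411.4  202.6] yaw 173.15421715610324 zax [ 0. -0. -1.] F [-0.   0.3 -3.8] j [-0.3  0.2 -0.2  0.  -1.1  0.2] op 0.12364073907694391
```

```bash
python3 -m creep '0 0 -0.012 0 0 0 -1;0 0 -0.012 0 0 0 -1;0 0 -0.012 0 0 0 -1;0 0 -0.008 0 0 0 -1;0 0 -0.005 0 0 0 -1;0 0 -0.004 0 0 0 -1;0 0 -0.004 0 0 0 -1;0 0 -0.004 0 0 0 -1;0 0 0 0 0 0 -1;0 0 0 0 0 0 -1'; python3 look.py
python3 -m creep '-0.006 0.0007 0 0 0 0 -1;-0.006 0.0007 0 0 0 0 -1;-0.006 0.0007 0 0 0 0 -1;-0.006 0.0007 0 0 0 0 -1;0 0 0 0 0 0 -1;0 0 0 0 0 0 -1';python3 look.py
```

```text
clock: 23.3
ee_pos: [446.8, -311.8, 140.6]
orientation: [0.0, -0.663, 0.748, -0.0]
contact_force: [-0.2, 0.3, -1.3]
opening: 0.124
finger_force: 50.0
23.3 tcp [ 446.8 -311.8  140.6] tank [ -52.5 -411.3  140.6] yaw 173.13160251237076 zax [ 0. -0. -1.] F [-0.2  0.3 -1.3] j [-0.3  0.3 -0.3  0.  -1.   0.2] op 0.12425005045588056
clock: 23.8
ee_pos: [422.2, -308.9, 140.7]
orientation: [0.0, -0.663, 0.748, -0.0]
contact_force: [0.3, 0.4, -0.8]
opening: 0.129
finger_force: 50.0
23.8 tcp [ 422.2 -308.9  140.7] tank [ -77.2 -411.4  140.7] yaw 173.11302659137118 zax [ 0. -0. -1.] F [ 0.3  0.4 -0.8] j [-0.3  0.3 -0.3  0.  -1.   0.2] op 0.12871475220399267
```

```bash
python3 -m creep '0 0 0.015 0 0 0 -1;0 0 0.02 0 0 0 -1;0 0 0.025 0 0 0 -1;0 0 0.025 0 0 0 -1;0 0 0.025 0 0 0 -1;0 0 0.025 0 0 0 -1;0 0 0.015 0 0 0 -1;0.003 0.0157 0 0 0 0 -1;0.0067 0.032 0 0 0 0 -1;0.0067 0.032 0 0 0 0 -1;0.0067 0.032 0 0 0 0 -1;0.0067 0.032 0 0 0 0 -1'
python3 -m creep '0.0067 0.032 0 0 0 0 -1;0.0067 0.032 0 0 0 0 -1;0.0067 0.032 0 0 0 0 -1;0.0067 0.032 0 0 0 0 -1;0.0067 0.032 0 0 0 0 -1;0.0067 0.032 0 0 0 0 -1;0.0067 0.032 0 0 0 0 -1;0.0067 0.032 0 0 0 0 -1;0.0067 0.032 0 0 0 0 -1;0.0067 0.032 0 0 0 0 -1;0.005 0.02 0 0 0 0 -1;0.003 0.013 0 0 0 0 -1'
python3 -m creep '0 0 -0.01 0 0 0 -1;0 0 -0.01 0 0 0 -1;0 0 0 0 0 0 -1;0 0 0 0 0 0 -1;0 0 0 0 0 0 -1';python3 look.py
python3 - <<'E'
from h import *
s=shot('scene');t=shot('top')
for p in (s,t):
    for x in env.boxes_of(p,'basket2'): print(round(x['conf'],2),np.round(x['extent']))
for X in [(455,-389,15),(455,-312,15)]: print(proj(s,X),proj(t,X))
E
```

```text
clock: 24.8
ee_pos: [452.6, -163.9, 290.5]
orientation: [0.0, -0.663, 0.748, -0.0]
contact_force: [0.4, 0.2, -0.9]
opening: 0.124
finger_force: 50.0
clock: 25.8
ee_pos: [527.8, 190.3, 289.8]
orientation: [-0.0, -0.664, 0.748, 0.0]
contact_force: [0.0, -0.6, -1.0]
opening: 0.128
finger_force: 50.0
clock: 26.22
ee_pos: [527.4, 186.7, 270.7]
orientation: [0.0, -0.663, 0.749, -0.0]
contact_force: [0.5, -0.3, -1.0]
opening: 0.128
finger_force: 50.0
26.2 tcp [527.4 186.7 270.7] tank [-31.6  93.3 270.7] yaw 173.05541925343118 zax [ 0. -0. -1.] F [ 0.5 -0.3 -1. ] j [ 0.6  0.2 -0.   0.  -1.3 -0.8] op 0.12752864366656375
0.83 [370. 214.  25.  23.]
0.76 [284. 299.  36.  32.]
0.74 [219. 285.  27.  28.]
0.51 [382. 209.  19.  17.]
0.93 [217. 251.  17.  25.]
0.59 [422. 239.  18.  23.]
0.56 [397. 236.  15.  27.]
[378.87032138 207.51329069] [417.54727239 238.69332661]
[369.54181562 214.67812898] [394.90790299 238.47288035]
```

```bash
python3 -m creep '-0.0008 0.001 -0.02 0 0 0 -1;0 0.001 -0.02 0 0 0 -1;0 0 -0.02 0 0 0 -1;0 0 -0.016 0 0 0 -1;0 0 -0.013 0 0 0 -1;0 0 -0.013 0 0 0 -1;0 0 -0.013 0 0 0 -1;0 0 -0.014 0 0 0 -1;0 0 0 0 0 0 -1;0 0 0 0 0 0 -1'; python3 look.py
python3 -m creep '0.006 -0.0007 0 0 0 0 -1;0.006 -0.0007 0 0 0 0 -1;0.006 -0.0007 0 0 0 0 -1;0.006 -0.0007 0 0 0 0 -1;0 0 0 0 0 0 -1;0 0 0 0 0 0 -1';python3 look.py
```

```text
clock: 27.25
ee_pos: [526.5, 189.5, 141.2]
orientation: [-0.001, -0.663, 0.748, -0.0]
contact_force: [0.4, 0.5, -0.9]
opening: 0.127
finger_force: 50.0
27.2 tcp [526.5 189.5 141.2] tank [-32.8  95.9 141.2] yaw 173.12440276764366 zax [-0. -0. -1.] F [ 0.4  0.5 -0.9] j [ 0.6  0.3 -0.2  0.  -1.  -0.8] op 0.12732266687538724
clock: 27.75
ee_pos: [551.0, 186.9, 141.3]
orientation: [-0.0, -0.663, 0.748, 0.0]
contact_force: [0.2, 0.7, -2.0]
opening: 0.125
finger_force: 50.0
27.8 tcp [551.  186.9 141.3] tank [ -8.1  96.2 141.3] yaw 173.08239970386182 zax [-0.  0. -1.] F [ 0.2  0.7 -2. ] j [ 0.6  0.4 -0.2 -0.  -1.  -0.7] op 0.12534860564392755
```

```bash
python3 -m creep '0 0 0.01 0 0 0 -1;0 0 0.01 0 0 0 -1;0 0 0.01 0 0 0 -1;0 0 0.01 0 0 0 -1;0 0 0.01 0 0 0 -1;0 0 0.01 0 0 0 -1;0 0 0.01 0 0 0 -1;0 0 0.01 0 0 0 -1;0 0 0.015 0 0 0 -1;0 0 0.015 0 0 0 -1;0 0 0.015 0 0 0 -1;0 0 0.015 0 0 0 -1'; 
python3 -m creep '0 0 0.01 0 0 0 -1;0 0 0.01 0 0 0 -1;0 0 0.01 0 0 0 -1;0 0 0.01 0 0 0 -1;0 0 0.01 0 0 0 -1;0 0 0 0 0 0 -1;0 0 0 0 0 0 -1;0 0 0 0 0 0 -1';python3 look.py
python3 - <<'E'
from h import *
s=shot('scene')
for x in env.boxes_of(s,'basket2'): print(round(x['conf'],2),np.round(x['extent']))
print('expected hanging basket',proj(s,(559,186,200)))
E
```

```text
clock: 28.75
ee_pos: [550.4, 187.0, 282.6]
orientation: [-0.0, -0.663, 0.748, 0.0]
contact_force: [0.2, 1.5, -3.5]
opening: 0.127
finger_force: 50.0
clock: 29.42
ee_pos: [550.3, 187.0, 330.6]
orientation: [-0.001, -0.663, 0.748, 0.0]
contact_force: [-0.2, -0.2, -3.7]
opening: 0.124
finger_force: 50.0
29.4 tcp [550.3 187.  330.6] tank [ -8.9  96.3 330.6] yaw 173.11791371489753 zax [-0. -0. -1.] F [-0.2 -0.2 -3.7] j [ 0.6  0.3  0.1 -0.  -1.5 -0.7] op 0.12430489489233862
0.83 [260. 207.  36.  29.]
0.83 [218. 282.  22.  28.]
0.71 [370. 215.  27.  16.]
0.69 [384. 208.  19.  16.]
0.6 [279. 224. 105. 111.]
0.59 [282. 302.  35.  27.]
expected hanging basket [260.59465604 205.48112943]
```

```bash
python3 -m creep '-0.002 -0.01 0 0 0 0 -1;-0.004 -0.018 0 0 0 0 -1;-0.0055 -0.026 0 0 0 0 -1;-0.0055 -0.026 0 0 0 0 -1;-0.0055 -0.026 0 0 0 0 -1;-0.0055 -0.026 0 0 0 0 -1;-0.0055 -0.026 0 0 0 0 -1;-0.0055 -0.026 0 0 0 0 -1;-0.0055 -0.026 0 0 0 0 -1;-0.0055 -0.026 0 0 0 0 -1;-0.0055 -0.026 0 0 0 0 -1;-0.0055 -0.026 0 0 0 0 -1'
python3 -m creep '-0.0075 -0.026 0 0 0 0 -1;-0.0075 -0.026 0 0 0 0 -1;-0.0075 -0.026 0 0 0 0 -1;-0.0075 -0.026 0 0 0 0 -1;-0.006 -0.015 0 0 0 0 -1;-0.004 -0.011 0 0 0 0 -1;-0.002 -0.006 0 0 0 0 -1;0 0 -0.01 0 0 0 -1;0 0 -0.02 0 0 0 -1;0 0 -0.02 0 0 0 -1;0 0 -0.02 0 0 0 -1;0 0 -0.02 0 0 0 -1'
python3 -m creep '0 0 -0.02 0 0 0 -1;0 0 -0.01 0 0 0 -1;0 0 -0.01 0 0 0 -1;0 0 0 0 0 0 -1;0 0 0 0 0 0 -1;0 0 0 0 0 0 -1';python3 look.py
```

```text
clock: 30.52
ee_pos: [487.7, -103.5, 331.6]
orientation: [-0.0, -0.663, 0.748, -0.0]
contact_force: [0.1, 0.4, -4.1]
opening: 0.126
finger_force: 50.0
clock: 31.52
ee_pos: [447.4, -235.9, 239.7]
orientation: [0.0, -0.664, 0.748, 0.0]
contact_force: [0.6, -0.4, -3.0]
opening: 0.128
finger_force: 50.0
clock: 32.02
ee_pos: [448.6, -237.2, 202.5]
orientation: [0.001, -0.664, 0.748, -0.001]
contact_force: [-0.1, 0.1, -3.3]
opening: 0.127
finger_force: 50.0
32.0 tcp [ 448.6 -237.2  202.5] tank [ -59.6 -337.   202.5] yaw 173.15970022766314 zax [ 0. -0. -1.] F [-0.1  0.1 -3.3] j [-0.2  0.2 -0.3  0.  -1.1  0. ] op 0.12687899407668654
```

```bash
python3 -m creep '0 0 -0.012 0 0 0 -1;0 0 -0.012 0 0 0 -1;0 0 -0.012 0 0 0 -1;0 0 -0.008 0 0 0 -1;0 0 -0.005 0 0 0 -1;0 0 -0.004 0 0 0 -1;0 0 -0.004 0 0 0 -1;0 0 -0.004 0 0 0 -1;0 0 0 0 0 0 -1;0 0 0 0 0 0 -1'
python3 -m creep '-0.006 0.0007 0 0 0 0 -1;-0.006 0.0007 0 0 0 0 -1;-0.006 0.0007 0 0 0 0 -1;-0.006 0.0007 0 0 0 0 -1;0 0 0 0 0 0 -1;0 0 0 0 0 0 -1;0 0 0.015 0 0 0 -1;0 0 0.025 0 0 0 -1;0 0 0.025 0 0 0 -1;0 0 0.025 0 0 0 -1;0 0 0.025 0 0 0 -1;0 0 0.025 0 0 0 -1'
python3 -m creep '0.002 0.02 0 0 0 0 -1;0.004 0.035 0 0 0 0 -1;0.004 0.035 0 0 0 0 -1;0.004 0.035 0 0 0 0 -1;0.004 0.035 0 0 0 0 -1;0.004 0.035 0 0 0 0 -1;0.004 0.03 0 0 0 0 -1;0.0024 0.0156 0 0 0 0 -1;0 0 0 0 0 0 -1;0 0 0 0 0 0 -1;0 0 0 0 0 0 -1'; python3 look.py; python3 crop.py a6.png 380 230 360 210 60
```

```text
clock: 32.85
ee_pos: [447.8, -237.1, 140.6]
orientation: [0.0, -0.663, 0.748, -0.0]
contact_force: [-1.1, 0.5, -0.9]
opening: 0.127
finger_force: 50.0
clock: 33.85
ee_pos: [423.7, -234.1, 281.7]
orientation: [0.0, -0.663, 0.748, -0.0]
contact_force: [0.6, -0.2, -1.8]
opening: 0.124
finger_force: 50.0
clock: 34.77
ee_pos: [451.9, 6.1, 280.3]
orientation: [-0.0, -0.663, 0.748, -0.0]
contact_force: [-0.5, 0.3, -1.6]
opening: 0.125
finger_force: 50.0
34.8 tcp [451.9   6.1 280.3] tank [-85.1 -95.1 280.3] yaw 173.11856481301447 zax [-0. -0. -1.] F [-0.5  0.3 -1.6] j [ 0.4  0.  -0.2  0.  -1.3 -0.5] op 0.12517178147218003
```

View pics/a6.png

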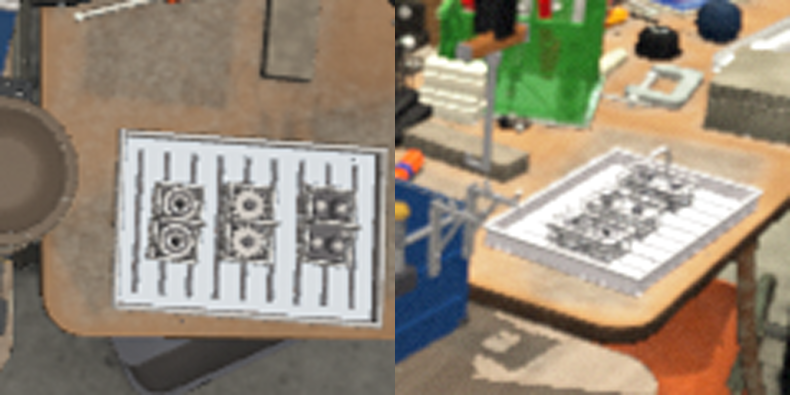

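All three baskets stand upright in the tray (crop 177, 247 and 327 at row 222). Hanging the hook back up.

```bash
python3 -m creep '0.0005 0.0005 -0.025 0 0 0 -1;0 0 -0.025 0 0 0 -1;0 0 -0.025 0 0 0 -1;0 0 -0.02 0 0 0 -1;0 0 -0.015 0 0 0 -1;0 0 -0.012 0 0 0 -1;0 0 -0.01 0 0 0 -1;0 0 -0.006 0 0 0 -1;0 0 -0.005 0 0 0 -1;0 0 0 0 0 0 -1;0 0 0 0 0 0 -1;0 0 0 0 0 0 -1'; python3 look.py
python3 -m creep '0 0 -0.0005 0 0 0 0;0 0 0 0 0 0 0.15;0 0 0 0 0 0 0.15;0 0 0 0 0 0 0.15;0 0 0 0 0 0 0.15;0 0 0 0 0 0 0.15;0 0 0.01 0 0 0 0.15;0 0 0.02 0 0 0 0.15;0 0 0.03 0 0 0 0.15;0 0 0.03 0 0 0 0.15;0 0 0.04 0 0 0 0.15;0 0 0.04 0 0 0 0.15'
python3 -m creep '0 0 0.04 0 0 0 -0.5;0 0 0 0 0 0 -1;0 0 0 0 0 0 -1;0 0 0 0 0 0 -1'
python3 look.py; python3 crop.py a7.png 240 215 320 205 60
```

```text
clock: 35.87
ee_pos: [453.0, 6.9, 138.0]
orientation: [0.001, -0.663, 0.748, -0.0]
contact_force: [-0.9, 0.5, -0.3]
opening: 0.124
finger_force: 50.0
35.9 tcp [453.    6.9 138. ] tank [-84.1 -94.1 138. ] yaw 173.11678263984138 zax [ 0.  0. -1.] F [-0.9  0.5 -0.3] j [ 0.4  0.1 -0.5  0.  -0.9 -0.5] op 0.12435872629552608
clock: 36.87
ee_pos: [451.8, 6.7, 308.3]
orientation: [-0.001, -0.663, 0.748, 0.0]
contact_force: [1.1, 0.8, 0.6]
opening: 0.576
finger_force: 0.0
clock: 37.2
ee_pos: [452.0, 7.0, 346.1]
orientation: [-0.0, -0.663, 0.748, 0.001]
contact_force: [-1.2, 0.0, -0.8]
opening: 0.357
finger_force: 0.0
37.2 tcp [452.    7.  346.1] tank [-85.1 -94.1 346.1] yaw 173.11822855811403 zax [-0.  0. -1.] F [-1.2  0.  -0.8] j [ 0.4  0.  -0.1 -0.  -1.5 -0.5] op 0.35701002718117203
```

View pics/a7.png

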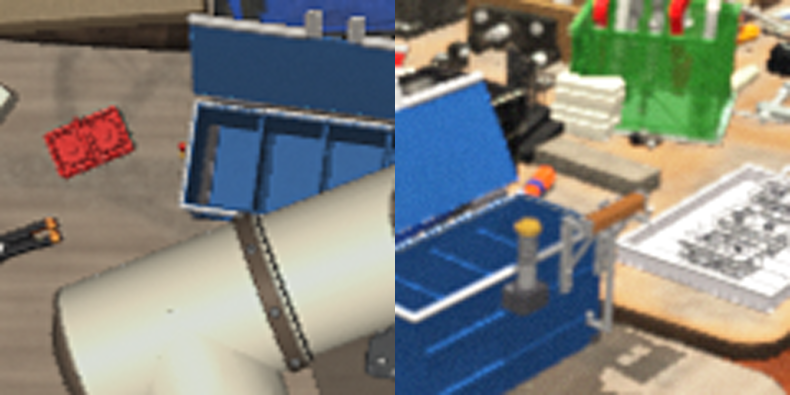

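The hook hangs in its bracket (scene half: 617,210) and the tank is empty. Next is the lid: first find its angle and how much room there is behind it, with the backpack there.

Run:
```python
from look import *
s=shot('scene');t=shot('top')
for uv in [(195,160),(215,170),(230,175)]:
    o,d=ray(s,(uv[1],uv[0])); print('bp scene',uv,[(X,(o+d*(X-o[0])/d[0])[1:]) for X in (680,720,760,800)])
print('bp front edge top view',[tf(onz(t,(164,265),z)) for z in (0,60,120,180)],[tf(onz(t,(164,310),z)) for z in (60,120,180)])
# lid edge ends: top px (crop t0c) & scene (s0c)
A=(45/4.3+149.6,375/4.3+149.6);B=(93/4.3+149.6,755/4.3+149.6)
As=(97/3.2+159.7,76/3.2+199.7);Bs=(30/3.2+159.7,275/3.2+199.7)
for a,b in((A,As),(B,Bs)): print('lid corner',tf(tri([t,s],[a,b])))
for th in (1.85,1.95,2.0,2.05,2.1):
    e=[]
    for y in (128,-128):
        X=np.array([54-110*np.cos(th),y,129+110*np.sin(th)]);e.append((proj(t,[*inv(X),X[2]]),proj(s,[*inv(X),X[2]])))
    print(th,e)
print('obs',A[::-1],As[::-1],B[::-1],Bs[::-1])
```

```text
37.3 tcp [451.7   6.8 345.2] tank [-85.4 -94.4 345.2] yaw 173.12011307600676 zax [-0. -0. -1.] F [-0.3  0.1 -0.3] j [ 0.4  0.  -0.1 -0.  -1.5 -0.5] op 0.26996103270262095
bp scene (195, 160) [(680, array([304. , 336.9])), (720, array([264.2, 317.8])), (760, array([224.5, 298.7])), (800, array([184.7, 279.5]))]
bp scene (215, 170) [(680, array([230.9, 288.7])), (720, array([187.8, 267.4])), (760, array([144.6, 246. ])), (800, array([101.5, 224.6]))]
bp scene (230, 175) [(680, array([169.9, 256.1])), (720, array([123.9, 233.2])), (760, array([ 78. , 210.4])), (800, array([ 32. , 187.5]))]
bp front edge top view [array([159.8,  64.2,   0. ]), array([145.9,  60. ,  60. ]), array([132.1,  55.8, 120. ]), array([118.3,  51.6, 180. ])] [array([165.2, -90.7,  60. ]), array([150.5, -88. , 120. ]), array([135.8, -85.4, 180. ])]
lid corner [108.9 132.8 225.2]
lid corner [ 110.1 -131.   218.6]
1.85 [(array([236.9, 167.7]), array([230.6, 188.7])), (array([323.8, 178.6]), array([291.2, 166.4]))]
1.95 [(array([237.5, 164.5]), array([228.1, 188.9])), (array([324.1, 175.4]), array([288.7, 166.7]))]
2.0 [(array([237.9, 163. ]), array([226.8, 189.1])), (array([324.2, 173.9]), array([287.5, 166.9]))]
2.05 [(array([238.2, 161.6]), array([225.7, 189.5])), (array([324.3, 172.4]), array([286.3, 167.3]))]
2.1 [(array([238.5, 160.2]), array([224.5, 189.9])), (array([324.4, 171. ]), array([285.1, 167.7]))]
obs (236.8093023255814, 160.06511627906977) (223.45, 190.0125) (325.1813953488372, 171.22790697674418) (285.6375, 169.075)
```

The lid is at about 2.1 rad. I'll go behind its edge at tank y=+45 with shut fingers, closing axis along tank y, and descend gently.

```bash
python3 -m creep '0.0176 0.0087 0 0 0 6.92 -1;0.0176 0.0087 0 0 0 6.92 -1;0.0176 0.0087 0 0 0 6.92 -1;0.0176 0.0087 0 0 0 6.92 -1;0.0176 0.0087 0 0 0 6.92 -1;0.0176 0.0087 0 0 0 6.92 -1;0.0176 0.0087 0 0 0 6.92 -1;0.0176 0.0087 0 0 0 6.92 -1;0.0176 0.0087 0 0 0 6.92 -1;0.0176 0.0087 0 0 0 6.92 -1;0.0176 0.0087 0 0 0 6.92 -1;0.0176 0.0087 0 0 0 6.92 -1'
python3 -m creep '0.0176 0.0087 0 0 0 6.92 -1;0 0 -0.02 0 0 0 -1;0 0 -0.02 0 0 0 -1;0 0 -0.02 0 0 0 -1;0 0 -0.015 0 0 0 -1;0 0 0 0 0 0 -1;0 0 0 0 0 0 -1;0 0 0 0 0 0 -1' 20
python3 look.py; python3 crop.py a8.png 280 165 270 175 50
```

```text
clock: 38.4
ee_pos: [664.4, 111.7, 345.3]
orientation: [0.001, 0.993, -0.117, -0.001]
contact_force: [0.3, -0.1, 0.7]
opening: 0.005
finger_force: 0.0
clock: 39.07
ee_pos: [681.9, 120.0, 272.7]
orientation: [0.0, 0.998, -0.06, 0.001]
contact_force: [-0.5, -0.1, 0.6]
opening: 0.0
finger_force: 0.0
39.1 tcp [681.9 120.  272.7] tank [129.7  45.3 272.7] yaw -96.91150873063263 zax [ 0. -0. -1.] F [-0.5 -0.1  0.6] j [ 0.4  0.5  0.3  0.  -1.4  1. ] op 0.00048227937135652014
```

View pics/a8.png

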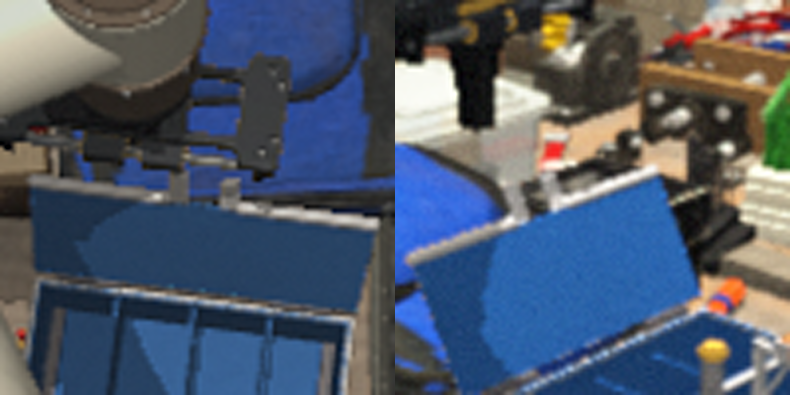

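The fingertips are above and behind the lid edge (scene half: 480,125). The backpack dome lies left of and below them. Stepping down with force checks.

```bash
python3 -m creep '0 0 -0.01 0 0 0 -1;0 0 -0.01 0 0 0 -1;0 0 -0.01 0 0 0 -1;0 0 0 0 0 0 -1;0 0 0 0 0 0 -1'|grep -E 'ee|force'
python3 -m creep '0 0 -0.008 0 0 0 -1;0 0 -0.008 0 0 0 -1;0 0 0 0 0 0 -1;0 0 0 0 0 0 -1'|grep -E 'ee|contact'
python3 -m creep '0 0 -0.007 0 0 0 -1;0 0 -0.008 0 0 0 -1;0 0 0 0 0 0 -1;0 0 0 0 0 0 -1'|grep -E 'ee|contact'
```

```text
ee_pos: [680.7, 119.8, 240.4]
contact_force: [-0.3, -0.2, -0.0]
finger_force: 0.0
ee_pos: [680.9, 119.9, 225.0]
contact_force: [-0.1, 0.1, 0.7]
ee_pos: [680.9, 119.9, 209.9]
contact_force: [-0.6, -0.4, 0.5]
```

```bash
python3 -m creep '-0.008 0.001 0 0 0 0 -1;-0.008 0.001 0 0 0 0 -1;-0.008 0.001 0 0 0 0 -1;-0.008 0.001 0 0 0 0 -1;-0.008 0.001 0 0 0 0 -1;0 0 0 0 0 0 -1' |grep -E 'ee|contact'
python3 -m creep '-0.008 0.001 0 0 0 0 -1;-0.008 0.001 0 0 0 0 -1;-0.008 0.001 0 0 0 0 -1;0 0 0 0 0 0 -1'|grep -E 'ee|contact'
python3 look.py
python3 - <<'E'
from look import *
s=shot('scene');t=shot('top')
for p in (s,t):
  for x in env.spot_point(p,'lid_edge'): print(x['conf'],np.round(x['location']))
for th in (1.2,1.4,1.57,1.75,2.1):
    X=np.array([54-110*np.cos(th),0,129+110*np.sin(th)]);print(th,proj(s,[*inv(X),X[2]]),proj(t,[*inv(X),X[2]]))
E
```

```text
ee_pos: [639.7, 125.3, 211.7]
contact_force: [0.0, -0.1, -0.3]
ee_pos: [615.8, 128.2, 211.2]
contact_force: [-0.3, -0.7, -0.5]
41.1 tcp [615.8 128.2 211.2] tank [ 63.1  45.6 211.2] yaw -96.8819253616736 zax [-0.  0. -1.] F [-0.3 -0.7 -0.5] j [ 0.5  0.4  0.  -0.  -1.2  1. ] op 0.009840604854912286
41.1 tcp [615.8 128.2 211.2] tank [ 63.1  45.6 211.2] yaw -96.8819253616736 zax [-0.  0. -1.] F [-0.3 -0.7 -0.5] j [ 0.5  0.4  0.  -0.  -1.2  1. ] op 0.009840604854912286
0.97 [178. 260.]
0.72 [162. 280.]
0.52 [227. 274.]
0.23 [241. 377.]
1.2 [280.5 184.1] [277.2 196.9]
1.4 [275.  180.3] [278.1 189.4]
1.57 [270.3 178.1] [278.9 183. ]
1.75 [265.4 177. ] [279.8 176.5]
2.1 [256.6 178.2] [281.4 165.6]
```

Run:
```python
from look import *
s=shot('scene','s9.png');t=shot('top','t9.png')
for p,n in ((s,'s'),(t,'t')):
  for x in env.regions_of(p,'lid')[:2]:
    c=max(cv2.findContours(x['mask'].astype(np.uint8),0,1)[0],key=cv2.contourArea)
    print(n,x['conf'],x['extent'],cv2.approxPolyDP(c,4,True).reshape(-1,2).tolist())
for th in (1.2,1.4,1.57,1.75,1.9,2.1):
    r=[]
    for y in (128,-128):
        X=np.array([54-110*np.cos(th),y,129+110*np.sin(th)]);r+=[proj(s,[*inv(X),X[2]]),proj(t,[*inv(X),X[2]])]
    print(th,r)
# difference of s9/t9 vs first pictures inside lid area
a=cv2.imread('pics/t0.png').astype(int);b=cv2.imread('pics/t9.png').astype(int)
print(np.abs(a-b).sum(2)[158:190,290:322].mean(), 'lid moved top-right part?')
print('fingertip scene px',proj(s,env.observe()['ee_pos']))
```

```text
41.3 tcp [617.5 128.1 210.9] tank [ 64.9  45.7 210.9] yaw -96.91565810581609 zax [ 0.  0. -1.] F [-0.3  0.6 -0.3] j [ 0.5  0.4  0.   0.  -1.2  1. ] op 0.004387157029639381
s 0.56 [259.6, 197.2, 73.4, 56.9] [[285, 167], [263, 174], [259, 184], [249, 172], [247, 181], [224, 188], [237, 225], [296, 200]]
s 0.31 [369.2, 219.9, 79.9, 46.0] [[328, 224], [374, 239], [410, 208], [380, 198], [391, 212], [363, 231], [348, 225], [346, 217], [376, 199], [365, 196], [329, 217]]
1.2 [array([248.5, 196.7]), array([233.6, 191.3]), array([308.7, 172.9]), array([320.9, 202.4])]
1.4 [array([243. , 192.6]), array([234.4, 183.8]), array([303.4, 169.4]), array([322., 195.])]
1.57 [array([238.2, 190.2]), array([235.3, 177.5]), array([298.8, 167.4]), array([322.8, 188.6])]
1.75 [array([233.2, 188.9]), array([236.3, 171. ]), array([293.9, 166.4]), array([323.5, 182. ])]
1.9 [array([229.3, 188.7]), array([237.2, 166. ]), array([289.9, 166.5]), array([323.9, 177. ])]
2.1 [array([224.5, 189.9]), array([238.5, 160.2]), array([285.1, 167.7]), array([324.4, 171. ])]
35.7978515625 lid moved top-right part?
fingertip scene px [256.6 190.5]
```

Run:
```python
import cv2,numpy as np
a=cv2.resize(cv2.imread('pics/t9.png')[130:215,225:330],None,fx=3.7,fy=3.7,interpolation=2)
b=cv2.resize(cv2.imread('pics/s9.png')[140:240,210:320],None,fx=3.7,fy=3.7,interpolation=2)
h=max(a.shape[0],b.shape[0]);P=lambda i:np.pad(i,((0,h-i.shape[0]),(0,0),(0,0)))
cv2.imwrite('pics/a9.png',np.hstack([P(a),P(b)]))
```

```text
(no output)
```

View pics/a9.png

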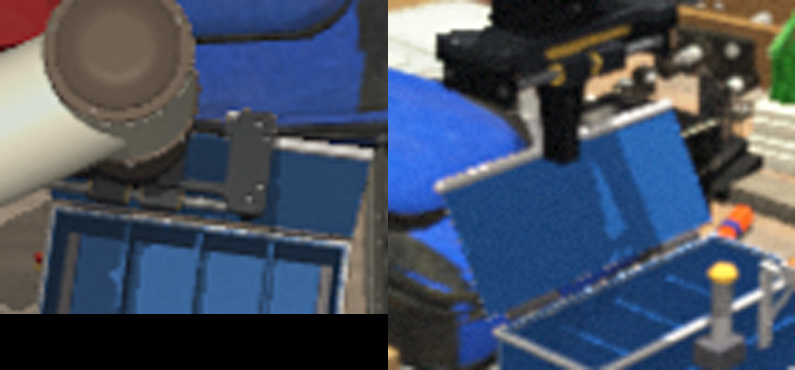

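The picture shows the fingertips at about (256,183), in front of the still-open lid (edge corner still at 224,190), so they passed over the edge. I'll check the real tip height against the projection.

Run:
```python
from look import *
s=shot('scene')
print('a8 tip obs (241.5,156.6) proj',proj(s,(681.9,120,272.7)),'30 higher',proj(s,(681.9,120,302.7)))
print('s9 tip obs (256.5,182.7) proj',proj(s,(617.5,128.1,210.9)),proj(s,(617.5,128.1,240.9)))
im=s['img'];print(im[172:196,256].tolist())
# stud head / tank corner bias check
for X in [(-64,0,172),(-51,127.5,125),(51,127.5,125)]: print(X,proj(s,[*inv(X),X[2]]))
```

```text
41.5 tcp [617.5 128.  210.6] tank [ 64.9  45.6 210.6] yaw -96.93277831820988 zax [-0. -0. -1.] F [ 0.2 -0.9 -0.1] j [ 0.5  0.4  0.   0.  -1.2  1. ] op 0.006139262355877669
a8 tip obs (241.5,156.6) proj [240.6 164.7] 30 higher [240.4 154.7]
s9 tip obs (256.5,182.7) proj [256.6 190.4] [256.5 180.6]
[[14, 10, 9], [17, 14, 16], [20, 20, 19], [20, 20, 22], [15, 14, 13], [17, 17, 15], [14, 12, 9], [13, 16, 15], [15, 17, 13], [18, 17, 18], [16, 18, 19], [21, 21, 27], [24, 41, 68], [27, 66, 114], [33, 69, 123], [30, 69, 121], [27, 70, 121], [27, 72, 124], [36, 80, 128], [30, 69, 123], [28, 66, 120], [28, 67, 116], [32, 73, 124], [37, 76, 125]]
(-64, 0, 172) [300.8 211. ]
(-51, 127.5, 125) [266.1 239.7]
(51, 127.5, 125) [239.8 227.9]
```

The shut tips sit about 20 mm above the nominal TCP. Going back over, then lower behind the edge.

```bash
python3 -m creep '0 0 0.02 0 0 0 -1;0 0 0.02 0 0 0 -1;0 0 0.015 0 0 0 -1;0.015 -0.0018 0 0 0 0 -1;0.015 -0.0018 0 0 0 0 -1;0.015 -0.0018 0 0 0 0 -1;0.015 -0.0018 0 0 0 0 -1;0.005 -0.0006 0 0 0 0 -1;0 0 0 0 0 0 -1;0 0 -0.02 0 0 0 -1;0 0 -0.02 0 0 0 -1;0 0 0 0 0 0 -1'
python3 -m creep '0 0 -0.008 0 0 0 -1;0 0 0 0 0 0 -1;0 0 0 0 0 0 -1'|grep -E 'ee|contact'
python3 -m creep '0 0 -0.008 0 0 0 -1;0 0 0 0 0 0 -1;0 0 0 0 0 0 -1'|grep -E 'ee|contact'
python3 -m creep '0 0 -0.008 0 0 0 -1;0 0 -0.006 0 0 0 -1;0 0 0 0 0 0 -1;0 0 0 0 0 0 -1'|grep -E 'ee|contact';python3 look.py
```

```text
clock: 42.53
ee_pos: [679.2, 120.1, 221.3]
orientation: [0.001, 0.998, -0.06, -0.004]
contact_force: [-0.9, -1.0, -1.7]
opening: 0.008
finger_force: 0.0
ee_pos: [682.4, 120.3, 218.8]
contact_force: [-0.3, -0.1, 0.1]
ee_pos: [682.1, 120.2, 209.6]
contact_force: [1.5, -0.1, 0.1]
ee_pos: [681.9, 120.1, 194.9]
contact_force: [0.3, 0.8, 0.0]
43.4 tcp [681.9 120.1 194.9] tank [129.8  45.4 194.9] yaw -96.91655681135667 zax [-0. -0. -1.] F [0.3 0.8 0. ] j [ 0.4  0.5  0.2 -0.  -1.3  1. ] op 0.002296861345912452
```

```bash
python3 -m creep '0 0 -0.007 0 0 0 -1;0 0 0 0 0 0 -1;-0.007 0.0008 0 0 0 0 -1;-0.007 0.0008 0 0 0 0 -1;-0.007 0.0008 0 0 0 0 -1'|grep -E 'ee|contact'
python3 -m creep '-0.007 0.0008 0.002 0 0 0 -1;-0.007 0.0008 0.002 0 0 0 -1'|grep -E 'ee|contact'
python3 -m creep '-0.007 0.0008 0.002 0 0 0 -1;-0.007 0.0008 0.002 0 0 0 -1'|grep -E 'ee|contact'
python3 look.py;python3 - <<'E'
from look import *
s=shot('scene');t=shot('top')
for p,n in ((s,'s'),(t,'t')):
  for x in env.regions_of(p,'lid')[:1]:
    c=max(cv2.findContours(x['mask'].astype(np.uint8),0,1)[0],key=cv2.contourArea)
    print(n,x['conf'],x['extent'],cv2.approxPolyDP(c,4,True).reshape(-1,2).tolist())
E
```

```text
ee_pos: [665.5, 122.6, 192.6]
contact_force: [6.2, -2.2, 4.9]
ee_pos: [650.5, 124.5, 196.4]
contact_force: [5.2, -0.4, 3.8]
ee_pos: [635.1, 126.3, 199.5]
contact_force: [3.5, -0.2, 3.2]
44.1 tcp [635.1 126.3 199.5] tank [ 82.6  46.1 199.5] yaw -96.89521606236116 zax [ 0.  0. -1.] F [ 3.5 -0.2  3.2] j [ 0.4  0.4  0.1  0.  -1.2  1. ] op 0.00453651929187373
44.1 tcp [635.1 126.3 199.5] tank [ 82.6  46.1 199.5] yaw -96.89521606236116 zax [ 0.  0. -1.] F [ 3.5 -0.2  3.2] j [ 0.4  0.4  0.1  0.  -1.2  1. ] op 0.00453651929187373
s 0.74 [265.9, 196.6, 61.3, 57.1] [[296, 168], [275, 173], [271, 167], [267, 179], [263, 170], [260, 180], [235, 189], [237, 224], [296, 200]]
t 0.94 [280.8, 186.7, 85.2, 15.0] [[238, 178], [244, 184], [313, 193], [323, 187]]
```

```bash
python3 -m creep '-0.0075 0.0009 0.003 0 0 0 -1;-0.0075 0.0009 0.003 0 0 0 -1;-0.01 0.0012 0 0 0 0 -1;-0.01 0.0012 -0.001 0 0 0 -1;-0.01 0.0012 -0.001 0 0 0 -1'|grep -E 'ee|contact'
python3 -m creep '-0.009 0.001 -0.003 0 0 0 -1;-0.009 0.001 -0.004 0 0 0 -1;-0.009 0.001 -0.004 0 0 0 -1'|grep -E 'ee|contact'
python3 -m creep '-0.0077 0.0009 -0.006 0 0 0 -1;-0.0077 0.0009 -0.006 0 0 0 -1;-0.0077 0.0009 -0.007 0 0 0 -1'|grep -E 'ee|contact'
python3 -m creep '-0.0057 0.0007 -0.008 0 0 0 -1;-0.0057 0.0007 -0.008 0 0 0 -1;-0.0057 0.0007 -0.009 0 0 0 -1'|grep -E 'ee|contact'
python3 look.py;python3 - <<'E'
from look import *
s=shot('scene');t=shot('top')
for p,n in ((s,'s'),(t,'t')):
  for x in env.regions_of(p,'lid')[:1]:
    c=max(cv2.findContours(x['mask'].astype(np.uint8),0,1)[0],key=cv2.contourArea)
    print(n,x['conf'],x['extent'],cv2.approxPolyDP(c,4,True).reshape(-1,2).tolist())
for th in (0,.2,.4,.6):
    r=[]
    for y in (128,-128):
        X=np.array([54-110*np.cos(th),y,129+110*np.sin(th)]);r+=[proj(s,[*inv(X),X[2]]),proj(t,[*inv(X),X[2]])]
    print(th,r)
E
```

```text
ee_pos: [587.2, 131.1, 199.4]
contact_force: [3.5, -0.2, -3.5]
ee_pos: [560.6, 134.2, 188.7]
contact_force: [5.6, -0.8, -4.2]
ee_pos: [539.3, 136.9, 170.0]
contact_force: [11.5, -3.8, -8.8]
ee_pos: [524.1, 138.9, 146.0]
contact_force: [14.9, -5.9, -4.7]
45.5 tcp [524.1 138.9 146. ] tank [-29.2  45.4 146. ] yaw -96.85127283981137 zax [ 0. -0. -1.] F [14.9 -5.9 -4.7] j [ 0.6  0.3 -0.3  0.  -1.   0.9] op 0.0038491390931994812
45.5 tcp [524.1 138.9 146. ] tank [-29.2  45.4 146. ] yaw -96.85127283981137 zax [ 0. -0. -1.] F [14.9 -5.9 -4.7] j [ 0.6  0.3 -0.3  0.  -1.   0.9] op 0.0038491390931994812
s 0.73 [283.9, 213.1, 80.9, 29.2] [[324, 196], [290, 203], [284, 214], [273, 211], [242, 227], [266, 225]]
t 0.63 [293.6, 211.1, 55.0, 38.6] [[272, 190], [277, 199], [295, 200], [294, 223], [318, 224], [318, 195]]
0 [array([267.4, 239.1]), array([234.3, 218.5]), array([325.4, 210.4]), array([315. , 228.9])]
0.2 [array([266.8, 231.5]), array([233.6, 217.1]), array([325.2, 203.6]), array([315.7, 227.7])]
0.4 [array([265.1, 223.7]), array([233.1, 214.3]), array([323.8, 196.6]), array([316.6, 225. ])]
0.6 [array([262.2, 216. ]), array([232.8, 210.1]), array([321.4, 189.7]), array([317.6, 221. ])]
```

```bash
python3 -m creep '0.003 -0.0004 -0.007 0 0 0 -1;0 0 -0.007 0 0 0 -1;0 0 -0.006 0 0 0 -1'|grep -E 'ee|contact'
python3 -m creep '0 0 -0.006 0 0 0 -1;0 0 -0.005 0 0 0 -1'|grep -E 'ee|contact'
python3 -m creep '0 0 -0.003 0 0 0 -1;0 0 0 0 0 0 -1'|grep -E 'ee|contact'
python3 look.py;python3 - <<'E'
from look import *
s=shot('scene')
for x in env.regions_of(s,'lid')[:1]:
    c=max(cv2.findContours(x['mask'].astype(np.uint8),0,1)[0],key=cv2.contourArea)
    print(x['conf'],x['extent'],cv2.approxPolyDP(c,4,True).reshape(-1,2).tolist())
E
```

```text
ee_pos: [522.3, 138.1, 124.3]
contact_force: [-0.7, 1.2, 1.7]
ee_pos: [522.7, 138.1, 113.4]
contact_force: [-1.0, -0.4, 1.7]
ee_pos: [523.2, 138.3, 110.6]
contact_force: [-0.6, -0.1, -0.1]
46.3 tcp [523.2 138.3 110.6] tank [-30.   44.7 110.6] yaw -96.92492530215243 zax [-0. -0. -1.] F [-0.6 -0.1 -0.1] j [ 0.6  0.3 -0.3 -0.  -0.9  0.9] op 0.00728621050570169
46.3 tcp [523.2 138.3 110.6] tank [-30.   44.7 110.6] yaw -96.92492530215243 zax [-0. -0. -1.] F [-0.6 -0.1 -0.1] j [ 0.6  0.3 -0.3 -0.  -0.9  0.9] op 0.00728621050570169
0.67 [278.9, 219.8, 76.7, 36.5] [[318, 208], [298, 202], [288, 207], [282, 227], [273, 212], [241, 228], [269, 238], [300, 227], [298, 211], [305, 212], [309, 223], [310, 211]]
```

```bash
for i in 1; do python3 -m creep '0 0 -0.003 0 0 0 -1;0 0 0 0 0 0 -1;0 0 0 0 0 0 -1'|grep -E 'ee|contact'; done
python3 -m creep '0 0 -0.003 0 0 0 -1;0 0 0 0 0 0 -1;0 0 0 0 0 0 -1'|grep -E 'ee|contact'
```

```text
ee_pos: [524.1, 138.7, 108.8]
contact_force: [0.2, 1.0, -0.6]
ee_pos: [524.0, 138.6, 105.7]
contact_force: [0.1, 0.6, -0.4]
```

```bash
python3 -m creep '0 0 -0.002 0 0 0 -1;0 0 0 0 0 0 -1;0 0 0 0 0 0 -1'|grep -E 'ee|contact'
python3 - <<'E'
from look import *
s=shot('scene','s10.png');t=shot('top','t10.png')
im=s['img']
p=proj(s,o['ee_pos']);print('tip proj',p)
c=int(round(p[0]))
for cc in (c-1,c,c+1): print(cc,[int(v.sum()) for v in im[200:240,cc]])
E
```

```text
ee_pos: [524.2, 138.6, 105.2]
contact_force: [-1.6, -0.3, 7.7]
47.1 tcp [524.2 138.6 105.2] tank [-29.1  45.1 105.2] yaw -96.88495628527201 zax [ 0. -0. -1.] F [-1.6 -0.3  7.7] j [ 0.6  0.3 -0.3  0.  -0.9  0.9] op 0.006604093779184543
tip proj [280.4 233.5]
279 [276, 235, 142, 217, 251, 243, 242, 157, 123, 32, 59, 26, 56, 54, 58, 49, 29, 20, 33, 38, 16, 48, 44, 52, 36, 60, 62, 127, 245, 241, 264, 399, 518, 489, 419, 351, 289, 175, 174, 184]
280 [296, 225, 172, 284, 291, 259, 222, 199, 165, 48, 21, 38, 34, 48, 60, 30, 37, 62, 54, 64, 56, 37, 54, 45, 14, 41, 49, 104, 200, 261, 332, 486, 512, 461, 384, 332, 214, 167, 183, 170]
281 [255, 181, 158, 262, 296, 281, 255, 261, 204, 72, 49, 71, 47, 30, 64, 34, 46, 63, 49, 49, 36, 40, 65, 31, 50, 46, 52, 75, 170, 286, 404, 534, 491, 425, 372, 292, 186, 166, 179, 178]
```

```bash
python3 -m creep '0 0 -0.0015 0 0 0 -1;0 0 0 0 0 0 -1;0 0 0 0 0 0 -1'|grep -E 'ee|contact'
python3 -m creep '0 0 -0.001 0 0 0 -1;0 0 0 0 0 0 -1;0 0 0 0 0 0 -1'|grep -E 'ee|contact'
```

```text
ee_pos: [524.2, 138.6, 105.1]
contact_force: [-6.4, -0.1, 14.3]
ee_pos: [524.3, 138.6, 105.1]
contact_force: [-8.1, -0.6, 19.5]
```

The lid meets a hard stop at 19 N, so it is shut. Rising and locating the clamp.

```bash
python3 -m creep '0 0 0.02 0 0 0 -1;0 0 0.03 0 0 0 -1;0 0 0.03 0 0 0 -1;0 0 0.03 0 0 0 -1;0 0 0.03 0 0 0 -1;0 0 0.03 0 0 0 -1;0 0.02 0.02 0 0 0 -1;0 0.02 0 0 0 0 -1;0 0.02 0 0 0 0 -1;0 0 0 0 0 0 -1;0 0 0 0 0 0 -1'|grep -E 'ee|contact'
cat > clamp.py <<'E'
from look import *
s=shot('scene');t=shot('top')
for n,z in (('clamp_grip',10),('clamp_bite',10),('clamp',0)):
    for p,l in ((t,'top'),(s,'scene')):
        for x in env.spot_point(p,n)[:2]: print(n,l,round(x['conf'],2),onz(p,x['location'],z))
for p,l in ((t,'top'),(s,'scene')):
    for x in env.regions_of(p,'clamp')[:1]:
        ys,xs=np.nonzero(x['mask']);P=np.array([onz(p,(b,a),10)[:2] for a,b in zip(xs,ys)])
        m=P.mean(0);u,S,V=np.linalg.svd(P-m);d=V[0]*np.sign(-V[0][1]);q=(P-m)@d
        print('mask',l,x['conf'],x['extent'],'mean',m,'axis deg',np.degrees(np.arctan2(d[1],d[0])),'ends',m+d*q.min(),m+d*q.max())
for x in env.boxes_of(t,'lid')[:1]+env.boxes_of(s,'lid')[:1]: print('lid',x['conf'],x['extent'])
E
python3 clamp.py
```

```text
ee_pos: [523.8, 199.2, 290.8]
contact_force: [0.3, -0.7, 0.3]
48.6 tcp [523.8 199.2 290.8] tank [-36.6 105.2 290.8] yaw -96.84042151425375 zax [-0. -0. -1.] F [ 0.3 -0.7  0.3] j [ 0.7  0.2  0.  -0.  -1.4  0.8] op 0.004500210802453211
clamp_grip scene 0.75 [467.6 466.3  10. ]
clamp_grip scene 0.24 [ 624.9 -114.    10. ]
clamp_bite top 0.68 [485.1 106.1  10. ]
clamp_bite top 0.3 [454.2  -2.5  10. ]
clamp_bite scene 0.72 [481.4 401.8  10. ]
clamp_bite scene 0.66 [459.  472.5  10. ]
clamp scene 0.96 [474.  427.6   0. ]
clamp scene 0.68 [ 466.9 -247.     0. ]
mask scene 0.83 [223.6, 320.2, 37.6, 42.8] mean [477.4 431.4] axis deg -71.66676692123872 ends [454.9 499.4] [502.6 355.4]
lid 0.72 [279.0, 211.3, 83.8, 57.5]
lid 0.96 [279.0, 220.1, 75.8, 35.7]
```

```bash
python3 -m creep '0 -0.035 0.01 0 0 0 -1;0 -0.035 0.01 0 0 0 -1;0 -0.035 0.01 0 0 0 -1;0 -0.035 0.01 0 0 0 -1;0 -0.035 0 0 0 0 -1;0 0 0 0 0 0 -1;0 0 0 0 0 0 -1'|grep -E 'ee|contact'
python3 clamp.py
python3 - <<'E'
from h import *
s=shot('scene','s11.png');t=shot('top','t11.png')
E
```

```text
ee_pos: [524.0, 22.1, 331.7]
contact_force: [-0.2, -0.4, 0.3]
49.8 tcp [524.   22.1 331.7] tank [-15.4 -70.7 331.7] yaw -97.09918440950675 zax [ 0.  0. -1.] F [-0.2 -0.4  0.3] j [ 0.4  0.1  0.  -0.  -1.4  1.1] op 0.0042153442631190285
clamp_grip top 0.62 [541.  84.  10.]
clamp_grip top 0.5 [466.6 452.9  10. ]
clamp_grip scene 0.79 [465.8 464.   10. ]
clamp_grip scene 0.5 [459.2 437.8  10. ]
clamp_bite scene 0.7 [486.9 395.6  10. ]
clamp top 0.64 [469.9 421.    0. ]
clamp top 0.34 [508.4 101.8   0. ]
clamp scene 0.91 [472.8 428.6   0. ]
clamp scene 0.71 [ 643.  -153.7    0. ]
mask top 0.7 [174.5, 234.4, 30.0, 20.3] mean [476.4 432.7] axis deg -77.67648999694565 ends [464.1 489. ] [487.1 383.5]
mask scene 0.73 [224.9, 320.6, 34.8, 42.4] mean [476.9 432.4] axis deg -74.16916817381785 ends [457.4 501. ] [497.7 359. ]
lid 0.93 [291.7, 224.6, 53.2, 18.2]
lid 0.59 [277.2, 221.7, 74.2, 39.3]
```

Run:
```python
from look import *
t=shot('top')
a=cv2.imread('pics/t0.png').astype(float);b=cv2.imread('pics/t11.png').astype(float)
d=np.abs(a-b).sum(2);print('diff clamp',d[215:248,155:202].mean(),'bench ref',d[255:275,160:200].mean())
f=lambda u,v,z:onz(t,(v/4.3+149.6,u/4.3+149.6),z)[:2]
H1,H2,PV,J1,J2=f(42,335,10),f(64,403,10),f(127,346,15),f(207,313,10),f(210,331,10)
print(H1,H2,PV,J1,J2)
h=(H1+H2)/2;j=(J1+J2)/2;ax=(j-h)/np.linalg.norm(j-h);print('len',np.linalg.norm(j-h),'ang',np.degrees(np.arctan2(ax[1],ax[0])),'grip',PV-40*ax,'bite',PV+45*ax, 'along', (PV-h)@ax)
s=shot('scene')
g=lambda u,v,z:onz(s,(v/3.2+159.7,u/3.2+199.7),z)[:2]
print('scene pivot',g(89,492,20),'handle ends',g(30,545,10),g(96,562,10),'jaws',g(118,452,18))
```

```text
50.5 tcp [524.1  23.8 331.3] tank [-15.5 -68.9 331.3] yaw -96.90630831565169 zax [-0. -0. -1.] F [-0.3  0.1 -0.4] j [ 0.4  0.1  0.   0.  -1.4  1.1] op 0.0013657786627006353
diff clamp 43.48033526756931 bench ref 20.66
[485.1 495.5] [431.  475.5] [476.6 425.7] [504.  363.8] [489.6 360.9]
len 129.08916537717883 ang -72.52139182902576 grip [464.6 463.8] bite [490.1 382.8] along 62.59367202001164
scene pivot [476.9 427.4] handle ends [478.8 491.8] [427.3 477.8] jaws [494.5 371.9]
```

Run:
```python
import cv2,numpy as np
for n,n2,(r0,r1,c0,c1) in (('t0','t11',(213,250,152,204)),('s0','s11',(293,345,198,252))):
    A=cv2.imread(f'pics/{n}.png',0)[r0:r1,c0:c1];B=cv2.imread(f'pics/{n2}.png',0)[r0-10:r1+10,c0-10:c1+10]
    r=cv2.matchTemplate(B,A,5);_,v,_,l=cv2.minMaxLoc(r);print(n,v,l)
    W=np.float32([[1,0,10],[0,1,10]])
    try:
        cc,W=cv2.findTransformECC(A.astype(np.float32),B.astype(np.float32),W,cv2.MOTION_EUCLIDEAN,(3,200,1e-6),None,3);print(cc,W)
    except Exception as e: print(e)
```

```text
t0 0.6969754695892334 (10, 10)
0.45717935722078185 [[ 0.9995081  -0.03136161  8.267853  ]
 [ 0.03136161  0.9995081   8.05069   ]]
s0 0.9980083703994751 (10, 10)
0.9993549967385247 [[ 9.99999285e-01  1.17487460e-03  9.97613907e+00]
 [-1.17487460e-03  9.99999285e-01  1.00280905e+01]]
```

```bash
python3 -m creep '-0.0043 0.0315 0 0 0 -4.65 1;-0.0043 0.0315 0 0 0 -4.65 1;-0.0043 0.0315 0 0 0 -4.65 1;-0.0043 0.0315 0 0 0 -4.65 1;-0.0043 0.0315 -0.01 0 0 -4.65 1;-0.0043 0.0315 -0.02 0 0 -4.65 1;-0.0043 0.0315 -0.02 0 0 -4.65 1;-0.0043 0.0315 -0.02 0 0 -4.65 1;-0.0043 0.0315 -0.02 0 0 -4.65 1;-0.0043 0.0315 -0.02 0 0 -4.65 1;-0.0043 0.0315 -0.02 0 0 -4.65 1;-0.0043 0.0315 -0.02 0 0 -4.65 1'
python3 -m creep '-0.0043 0.0315 -0.02 0 0 -4.65 1;-0.0043 0.0315 -0.02 0 0 -4.65 1;0 0 -0.04 0 0 0 1;0 0 -0.04 0 0 0 1;0 0 0 0 0 0 1;0 0 0 0 0 0 1;0 0 0 0 0 0 1'|grep -E 'ee|contact|open'
python3 - <<'E'
from look import *
s=shot('scene','s12.png')
yaw=np.arctan2(M[1,1],M[0,1]);e=np.array([np.cos(yaw),np.sin(yaw),0])
for k in (-51,51):
    for dz in (0,20): print(k,dz,proj(s,o['ee_pos']+k*e+[0,0,dz]))
cv2.imwrite('pics/s12c.png',cv2.resize(s['img'][240:350,170:290,::-1],None,fx=5,fy=5,interpolation=2))
E
```

```text
clock: 51.62
ee_pos: [472.2, 403.1, 180.5]
orientation: [-0.0, 0.853, -0.522, 0.0]
contact_force: [0.4, 0.5, 0.4]
opening: 0.832
finger_force: 0.0
ee_pos: [465.4, 465.7, 63.7]
contact_force: [0.6, 0.2, 0.1]
opening: 0.999
52.2 tcp [465.4 465.7  63.7] tank [-126.2  362.9   63.7] yaw -161.98075531830335 zax [ 0.  0. -1.] F [0.6 0.2 0.1] j [ 1.   0.5 -0.1  0.  -0.9 -0.7] op 0.9992155527895243
-51 0 [200.  303.8]
-51 20 [199.5 296.7]
51 0 [240.4 312.1]
51 20 [240.2 304.9]
```

View pics/s12c.png

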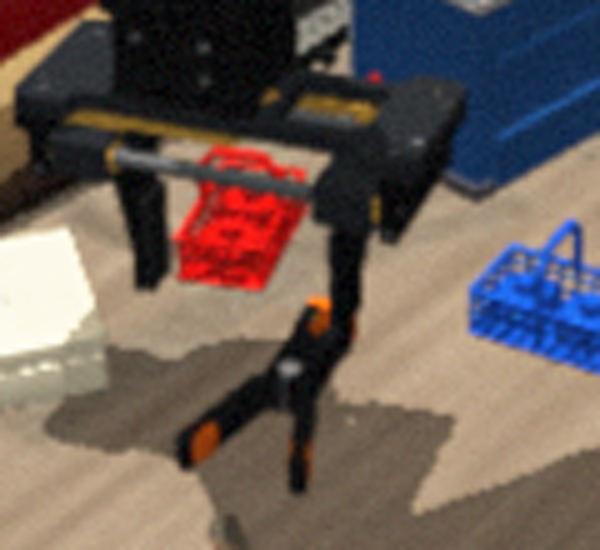

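The left fingertip is at crop (150,285), i.e. image (200,297). That is about 20 mm above the reported TCP again, so the true tips sit above it. Fingers straddle the clamp handles. Descending by contact.

```bash
python3 -m creep '-0.001 -0.001 -0.02 0 0 0 1;0 0 -0.02 0 0 0 1;0 0 -0.015 0 0 0 1;0 0 0 0 0 0 1;0 0 0 0 0 0 1'|grep -E 'ee|contact'
python3 -m creep '0 0 -0.006 0 0 0 1;0 0 0 0 0 0 1;0 0 0 0 0 0 1'|grep -E 'ee|contact'
python3 -m creep '0 0 -0.003 0 0 0 1;0 0 0 0 0 0 1;0 0 0 0 0 0 1'|grep -E 'ee|contact'
python3 -m creep '0 0 -0.003 0 0 0 1;0 0 0 0 0 0 1;0 0 0 0 0 0 1'|grep -E 'ee|contact'
```

```text
ee_pos: [464.0, 464.5, 8.6]
contact_force: [0.7, -0.4, 0.2]
ee_pos: [463.3, 464.1, 1.6]
contact_force: [-0.1, 0.2, -0.2]
ee_pos: [462.9, 463.6, -2.6]
contact_force: [-0.6, 0.0, -0.6]
ee_pos: [462.8, 463.5, -6.0]
contact_force: [0.5, 0.9, -0.2]
```

```bash
python3 -m creep '0 0 -0.004 0 0 0 1;0 0 0 0 0 0 1;0 0 0 0 0 0 1'|grep -E 'ee|contact'
python3 -m creep '0 0 -0.003 0 0 0 1;0 0 0 0 0 0 1;0 0 0 0 0 0 1'|grep -E 'ee|contact'
python3 -m creep '0 0 -0.003 0 0 0 1;0 0 0 0 0 0 1;0 0 0 0 0 0 1'|grep -E 'ee|contact'
python3 -m creep '0 0 -0.002 0 0 0 1;0 0 0 0 0 0 1;0 0 0 0 0 0 1'|grep -E 'ee|contact'
```

```text
ee_pos: [462.8, 463.4, -10.1]
contact_force: [-0.1, -0.6, -0.7]
ee_pos: [462.8, 463.5, -12.9]
contact_force: [0.5, -0.8, -0.6]
ee_pos: [462.8, 463.5, -15.9]
contact_force: [-0.6, 0.0, -0.0]
ee_pos: [462.9, 463.5, -17.8]
contact_force: [-0.0, 0.2, -0.8]
```

```bash
python3 -m creep '0 0 -0.002 0 0 0 1;0 0 0 0 0 0 1;0 0 0 0 0 0 1'|grep -E 'ee|contact'
python3 -m creep '0 0 -0.0015 0 0 0 1;0 0 0 0 0 0 1;0 0 0 0 0 0 1'|grep -E 'ee|contact'
python3 -m creep '0 0 -0.0015 0 0 0 1;0 0 0 0 0 0 1;0 0 0 0 0 0 1'|grep -E 'ee|contact'
```

```text
ee_pos: [462.8, 463.5, -19.8]
contact_force: [-0.1, -0.3, -1.1]
ee_pos: [462.9, 463.6, -21.3]
contact_force: [-0.0, -0.5, 0.4]
ee_pos: [462.8, 463.5, -22.8]
contact_force: [-0.2, -0.2, -0.9]
```

```bash
python3 -m creep '0 0 0 0 0 0 0.3;0 0 0 0 0 0 0;0 0 0 0 0 0 -0.3;0 0 0 0 0 0 -1;0 0 0 0 0 0 -1;0 0 0 0 0 0 -1;0 0 0 0 0 0 -1;0 0 0 0 0 0 -1;0 0 0 0 0 0 -1;0 0 0 0 0 0 -1;0 0 0 0 0 0 -1;0 0 0 0 0 0 -1' 30; python3 look.py
```

```text
clock: 56.17
ee_pos: [463.0, 463.7, -22.6]
orientation: [-0.0, 0.809, -0.588, 0.0]
contact_force: [0.6, 0.5, 1.0]
opening: 0.303
finger_force: 29.1
56.2 tcp [463.  463.7 -22.6] tank [-128.4  360.7  -22.6] yaw -162.01986246802426 zax [ 0.  0. -1.] F [0.6 0.5 1. ] j [ 1.   0.6 -0.1  0.  -0.8 -0.7] op 0.3029836127952049
```

The handles are squeezed to the stop (26 mm). Lift, carry and turn.

```bash
python3 -m creep '0 0 0.01 0 0 0 -1;0 0 0.02 0 0 0 -1;0 0 0.03 0 0 0 -1;0 0 0.03 0 0 0 -1;0 0 0.03 0 0 0 -1;0 0 0.03 0 0 0 -1;0 0 0.03 0 0 0 -1;0 0 0.03 0 0 0 -1;0 0 0.03 0 0 0 -1;0 0 0.01 0 0 0 -1;0 0 0 0 0 0 -1' |grep -E 'ee|contact|open'
python3 -m creep '0.008 -0.0211 0 0 0 -6.38 -1;0.008 -0.0211 0 0 0 -6.38 -1;0.008 -0.0211 0 0 0 -6.38 -1;0.008 -0.0211 0 0 0 -6.38 -1;0.008 -0.0211 0 0 0 -6.38 -1;0.008 -0.0211 0 0 0 -6.38 -1;0.008 -0.0211 0 0 0 -6.38 -1;0.008 -0.0211 0 0 0 -6.38 -1;0.008 -0.0211 0 0 0 -6.38 -1;0.008 -0.0211 0 0 0 -6.38 -1;0.008 -0.0211 0 0 0 -6.38 -1;0.008 -0.0211 0 0 0 -6.38 -1' |grep -E 'ee|contact|open'
python3 -m creep '0.008 -0.0211 0 0 0 -6.38 -1;0.008 -0.0211 0 0 0 -6.38 -1;0.008 -0.0211 0 0 0 -6.38 -1;0.008 -0.0211 0 0 0 -6.38 -1;0.008 -0.0211 0 0 0 -6.38 -1;0.008 -0.0211 0 0 0 -6.38 -1;0 0 0 0 0 0 -1;0 0 0 0 0 0 -1;0 0 0 0 0 0 -1' |grep -E 'ee|contact|open'
python3 look.py
python3 - <<'E'
from look import *
s=shot('scene','s13.png');t=shot('top','t13.png')
for n in ('clamp_bite','clamp','stud'):
    for p,l in ((s,'s'),(t,'t')):
        for x in env.spot_point(p,n)[:2]: print(n,l,round(x['conf'],2),np.round(x['location']))
b=inv((60-85,0,0));print('expected bite',proj(s,[*b,o['ee_pos'][2]+33]),proj(t,[*b,o['ee_pos'][2]+33]),'stud',proj(s,[*inv((-64,0,0)),145]))
E
```

```text
ee_pos: [463.8, 464.7, 231.6]
contact_force: [0.6, 0.1, -0.8]
opening: 0.307
ee_pos: [557.8, 208.8, 224.8]
contact_force: [-0.0, -0.2, -0.6]
opening: 0.304
ee_pos: [606.0, 83.9, 225.7]
contact_force: [-0.1, 0.5, -0.7]
opening: 0.305
58.8 tcp [606.   83.9 225.7] tank [ 58.6   0.4 225.7] yaw 83.18795051218814 zax [-0. -0. -1.] F [-0.1  0.5 -0.7] j [ 0.4  0.3  0.  -0.  -1.3 -2.1] op 0.30467075978548824
58.8 tcp [606.   83.9 225.7] tank [ 58.6   0.4 225.7] yaw 83.18795051218814 zax [-0. -0. -1.] F [-0.1  0.5 -0.7] j [ 0.4  0.3  0.  -0.  -1.3 -2.1] op 0.30467075978548824
clamp_bite s 0.67 [178. 296.]
clamp_bite t 0.55 [252. 251.]
clamp_bite t 0.48 [213. 282.]
clamp s 0.95 [179. 286.]
clamp s 0.28 [208. 296.]
clamp t 0.7 [200. 277.]
stud s 0.92 [220. 300.]
stud t 0.8 [228. 273.]
stud t 0.4 [240. 304.]
expected bite [291.1 178.6] [275.3 209. ] stud [300.5 219.6]
```

```bash
cat > cm.py <<'E'
from look import *
s=shot('scene');t=shot('top')
zc=o['ee_pos'][2]+33
for p,l in ((s,'s'),(t,'t')):
    for x in env.regions_of(p,'clamp')[:1]:
        ys,xs=np.nonzero(x['mask']);P=np.array([tf(onz(p,(b,a),zc))[:2] for a,b in zip(xs,ys)])
        f=P[P[:,0]<P[:,0].min()+12]
        print(l,x['conf'],x['extent'],'tank x range',P[:,0].min(),P[:,0].max(),'y near tips',f[:,1].min(),f[:,1].max(),'y all',P[:,1].min(),P[:,1].max())
print('expect tips x',tf(o['ee_pos'])[0]-102)
E
python3 cm.py
```

```text
59.2 tcp [606.8  84.3 227.4] tank [ 59.4   0.9 227.4] yaw 83.19132387660615 zax [ 0.  0. -1.] F [-0.3  0.  -1.3] j [ 0.4  0.3  0.  -0.  -1.3 -2.1] op 0.3037867523798319
s 0.62 [288.1, 178.1, 36.1, 23.1] tank x range -67.68423461292852 72.69513229892361 y near tips -11.341914736170349 49.07084968956552 y all -43.74469459511989 49.07084968956552
t 0.5 [275.6, 201.9, 18.5, 26.5] tank x range -42.3906246648718 36.4217269664689 y near tips -29.003192437257376 21.746532820657926 y all -29.003192437257376 21.746532820657926
expect tips x -42.616062886102696
```

```bash
python3 -m creep '0.002 0.001 -0.02 0 0 0 -1;0 0 -0.02 0 0 0 -1;0 0 -0.02 0 0 0 -1;0 0 -0.02 0 0 0 -1;0 0 -0.015 0 0 0 -1;0 0 -0.01 0 0 0 -1;0 0 -0.005 0 0 0 -1;0 0 0 0 0 0 -1;0 0 0 0 0 0 -1;0 0 0 0 0 0 -1' |grep -E 'ee|contact|open'
python3 -m creep '0 0 -0.003 0 0 0 -1;0 0 0 0 0 0 -1;0 0 0 0 0 0 -1' |grep -E 'ee|contact|open'
python3 cm.py
```

```text
ee_pos: [609.8, 85.1, 118.6]
contact_force: [-0.3, 0.2, -1.2]
opening: 0.305
ee_pos: [608.9, 84.9, 114.6]
contact_force: [0.1, 0.2, -0.9]
opening: 0.302
60.5 tcp [608.9  84.9 114.6] tank [ 61.5   1.8 114.6] yaw 83.14052181034576 zax [ 0.  0. -1.] F [ 0.1  0.2 -0.9] j [ 0.4  0.4 -0.1 -0.  -1.  -2.1] op 0.3021444877304064
s 0.91 [285.4, 214.1, 31.4, 23.8] tank x range -62.27361065835238 70.64269509443453 y near tips 20.769972041897546 44.95940788290868 y all -36.638843328040025 44.95940788290868
t 0.62 [274.6, 208.9, 16.9, 24.7] tank x range -45.75190523182884 34.81882160268639 y near tips -30.293102284104098 22.829272989017106 y all -30.293102284104098 23.239805077236554
expect tips x -40.53675737378251
```

```bash
python3 -m creep '0 0 -0.004 0 0 0 -1;0 0 0 0 0 0 -1;0 0 0 0 0 0 -1' |grep -E 'ee|contact|open'
python3 -m creep '-0.006 0.0007 0 0 0 0 -1;-0.006 0.0007 0 0 0 0 -1;-0.005 0.0006 0 0 0 0 -1;0 0 0 0 0 0 -1;0 0 0 0 0 0 -1' |grep -E 'ee|contact|open'
python3 -m creep '-0.005 0.0006 0 0 0 0 -1;-0.005 0.0006 0 0 0 0 -1;0 0 0 0 0 0 -1;0 0 0 0 0 0 -1' |grep -E 'ee|contact|open'
python3 -m creep '-0.005 0.0006 0 0 0 0 -1;-0.004 0.0005 0 0 0 0 -1;0 0 0 0 0 0 -1;0 0 0 0 0 0 -1' |grep -E 'ee|contact|open'; python3 cm.py
```

```text
ee_pos: [608.6, 84.7, 109.9]
contact_force: [0.8, -0.2, -1.6]
opening: 0.306
ee_pos: [591.3, 86.9, 110.7]
contact_force: [-0.4, 0.0, -0.2]
opening: 0.305
ee_pos: [581.2, 88.0, 110.3]
contact_force: [-1.6, 0.8, 0.3]
opening: 0.301
ee_pos: [572.4, 89.1, 110.2]
contact_force: [-0.5, 0.3, 0.2]
opening: 0.304
62.0 tcp [572.4  89.1 110.2] tank [ 24.6   1.7 110.2] yaw 83.1445650286407 zax [-0. -0. -1.] F [-0.5  0.3  0.2] j [ 0.4  0.4 -0.2 -0.  -1.  -2.1] op 0.30388213208891884
s 0.81 [296.2, 218.6, 36.4, 19.5] tank x range -96.68692402883384 38.01011735108969 y near tips -21.702881507948103 42.548837232344766 y all -42.46755629858045 42.548837232344766
t 0.45 [274.4, 219.7, 15.1, 24.7] tank x range -76.83927450965561 -2.509758762819427 y near tips -29.26026251462077 24.257975946274932 y all -29.26026251462077 24.257975946274932
expect tips x -77.35062722149752
```

```bash
python3 -m creep '-0.0035 0.0004 0 0 0 0 -1;0 0 -0.001 0 0 0 -1;0 0 0 0 0 0 -1;0 0 0 0 0 0 -1' |grep -E 'ee|contact|open'
python3 -m creep '0 0 -0.001 0 0 0 -1;0 0 0 0 0 0 -1;0 0 0 0 0 0 -1' |grep -E 'ee|contact|open'
```

```text
ee_pos: [569.3, 89.6, 109.2]
contact_force: [-1.0, 0.6, -1.1]
opening: 0.304
ee_pos: [569.5, 89.7, 108.4]
contact_force: [-0.2, 1.7, -0.9]
opening: 0.303
```

Now open gradually so the jaws close on the stud.

```bash
python3 -m creep '0 0 -0.0005 0 0 0 -0.3;0 0 0 0 0 0 -0.2;0 0 0 0 0 0 -0.1;0 0 0 0 0 0 0;0 0 0 0 0 0 0.1;0 0 0 0 0 0 0.2;0 0 0 0 0 0 0.4;0 0 0 0 0 0 0.7;0 0 0 0 0 0 1;0 0 0 0 0 0 1;0 0 0 0 0 0 1;0 0 0 0 0 0 1' |grep -E 'ee|contact|open'
python3 -m creep '0 0 0.01 0 0 0 1;0 0 0.02 0 0 0 1;0 0 0.03 0 0 0 1;0 0 0.04 0 0 0 1;0 0 0.04 0 0 0 1;0 0 0.04 0 0 0 1;0 -0.03 0.02 0 0 0 1;0 -0.04 0 0 0 0 1;0 -0.04 0 0 0 0 1;0 -0.04 0 0 0 0 1;0 -0.04 0 0 0 0 1;0 -0.04 0 0 0 0 1' |grep -E 'ee|contact|open'
python3 -m creep '0 -0.04 0 0 0 0 1;0 -0.04 0 0 0 0 1;0 -0.04 0 0 0 0 1;0 0 0 0 0 0 1;0 0 0 0 0 0 1' |grep -E 'ee|contact|open'
python3 - <<'E'
from look import *
s=shot('scene','s14.png');t=shot('top','t14.png')
zc=141
for p,l in ((s,'s'),(t,'t')):
    for x in env.regions_of(p,'clamp')[:2]:
        ys,xs=np.nonzero(x['mask']);P=np.array([tf(onz(p,(b,a),zc))[:2] for a,b in zip(xs,ys)])
        print(l,round(x['conf'],2),x['extent'],'tank x',P[:,0].min(),P[:,0].max(),'y',P[:,1].min(),P[:,1].max(),'mean',P.mean(0))
    for n,z in (('clamp_bite',141),('clamp_grip',141),('clamp',131),('stud',145),('picker_grip',155),('lid_edge',129)):
        for x in env.spot_point(p,n)[:2]: print(n,l,round(x['conf'],2),tf(onz(p,x['location'],z)))
    for x in env.boxes_of(p,'basket1')[:5]: print('basket',l,round(x['conf'],2),np.round(x['extent']))
    for x in env.boxes_of(p,'lid')[:1]: print('lid',l,x['extent'])
E
```

```text
ee_pos: [569.3, 89.4, 107.8]
contact_force: [-0.1, -0.2, 0.0]
opening: 0.954
ee_pos: [568.9, -142.2, 309.1]
contact_force: [0.2, 0.1, -0.5]
opening: 1.003
ee_pos: [568.8, -262.7, 307.8]
contact_force: [-0.2, 0.3, -1.0]
opening: 1.002
65.2 tcp [ 568.8 -262.7  307.8] tank [  62.8 -348.1  307.8] yaw 82.91514922028135 zax [-0.  0. -1.] F [-0.2  0.3 -1. ] j [-0.2  0.3  0.2  0.  -1.4 -1.5] op 1.0023619607949539
s 0.7 [288.4, 218.9, 41.4, 22.4] tank x -95.95120750212847 43.44964609220708 y -27.53736857380294 40.19236730738362 mean [-26.3   9. ]
clamp_bite s 0.61 [-66.8   1.8 141. ]
clamp_bite s 0.21 [-204.4 -142.2  141. ]
clamp_grip s 0.64 [  1.3  18.8 141. ]
clamp_grip s 0.37 [-275.2  229.2  141. ]
clamp s 0.95 [-18.8  -0.7 131. ]
stud s 0.9 [-67.7   7.9 145. ]
stud s 0.53 [-147.7 -167.7  145. ]
picker_grip s 0.68 [ -72.7 -100.4  155. ]
lid_edge s 0.84 [-63.    8.1 129. ]
lid_edge s 0.23 [-256.9  213.3  129. ]
basket s 0.95 [282. 298.  34.  31.]
basket s 0.71 [359. 221.  29.  20.]
basket s 0.7 [380. 205.  23.  19.]
basket s 0.66 [368. 213.  23.  20.]
basket s 0.6 [219. 281.  26.  29.]
lid s [279.4, 221.8, 78.8, 38.0]
t 0.73 [275.9, 213.2, 15.3, 40.9] tank x -78.7837276843245 43.71957357975147 y -24.220704031227314 24.15942334955946 mean [-20.2   0.3]
clamp_bite t 0.69 [-67.3  -9.3 141. ]
clamp_grip t 0.61 [ 21.2   9.8 141. ]
clamp t 0.49 [-30.3   5.4 131. ]
stud t 0.75 [-65.6   4.7 145. ]
picker_grip t 0.65 [-92.1 -96.3 155. ]
lid_edge t 0.62 [-45.3   0.  129. ]
lid_edge t 0.37 [-33.1 -10.2 129. ]
basket t 0.89 [397. 238.  11.  25.]
basket t 0.78 [205. 197.  26.  27.]
basket t 0.68 [216. 251.  17.  22.]
basket t 0.66 [421. 240.  22.  25.]
lid t [277.0, 207.7, 83.8, 42.2]
```

```bash
python3 -m creep '0 0 0 0 0 0 1;0 0 0 0 0 0 1;0 0 0 0 0 0 1;0 0 0 0 0 0 1;0 0 0 0 0 0 1;0 0 0 0 0 0 1'|grep clock; python3 -c "
from rig import env
print(env.hand_in())"
```

```text
clock: 66.75
the job is handed in; nothing more can be done
None
```

I handed in the job at about 67 s without getting a verdict. Baskets 1, 2 and 4 (well 3 was empty) stand in the drip tray, the hook hangs in its bracket, and the lid is shut. The clamp reads as clipped round the stud, but from network and pixel measurements only, as I had used up my picture views.

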